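# Set the play of split bearing blocks and prove their bores with a plug gauge

### The job

Two or three split bearing blocks sit clamped in their seats: first, block by block from the robot's left to its right, turn each adjusting screw clockwise until it bottoms, then set it an eighth of a turn (45 degrees) back from there. Then, again from left to right, prove each bore before going on to the next: slide the long, thin GO end of the plug gauge in until the handle's shoulder is home against the block, draw it out, then press the short, thick NO-GO end squarely against the same bore, from whichever side suits, to confirm that it will not enter. Finish with the gauge lying in its V rest, and leave the tray, oil bottle and grease tin alone.

Things in the scene. Friction and masses are not known exactly. Their poses are not given: they have to be found in the camera images.
- gauge: double-ended plug gauge; origin at mid-handle, x axis along it to the GO end. Octagonal aluminium handle, 26 mm across flats, x = -48 to 48 mm. GO end: the longer, thinner steel cylinder, 20 mm diameter, 36 mm long (x = 48 to 84), last 3 mm tapered. NO-GO end: short thick steel cylinder, 25 mm diameter, 16 mm long (x = -48 to -64). About 0.2 kg. Starts level in its rest, GO end away from the robot
- go_shoulder (a point): point on the gauge's axis where the GO cylinder meets the handle (48 mm from the middle of the handle); the handle's end face there is the shoulder that stops against a block's face when the GO end is fully in
- nogo_face (a point): centre of the NO-GO end's flat end face, 64 mm from the middle of the handle, on the other end
- rest: dark wooden gauge rest fixed on the bench, left or right of the blocks: base 110 x 62 x 10 mm with two V saddles, 9 mm thick, 36 mm to either side of its middle, that carry the gauge by its handle. Origin: middle of its underside; x axis along the gauge. The saddles' tips stand 39 mm above the bench, 34 mm apart; between the saddles 63 mm are free for fingers above the base
- rest_seat (a point): where the middle of the gauge's handle is when it lies in the rest: 40 mm above the bench
- tray: open grey parts tray with bolts, 110 x 75 x 35 mm, on the opposite side of the blocks from the rest; not part of the job. Origin at the middle of its underside
- oil: small white oil bottle, 36 mm diameter, 78 mm tall, standing at one far corner of the work; not part of the job. Origin at the middle of its underside
- tin: low round aluminium grease tin, 56 mm diameter, 32 mm tall, at the other far corner; not part of the job. Origin at the middle of its underside
- block_a: grey split bearing block held by its foot in the left-hand (+y) steel seat; absent in some runs (empty seat). Body 32 (x) x 56 (y) x 54 mm high; seat 62 x 96 mm, up to 30 mm high. Origin: middle of its underside, 12 mm above the bench; x axis away from the robot. The bore runs right through along x: 22 mm diameter, 32 mm long, square-edged, axis 38 mm above the origin (50 mm above the bench)
- bore_a_near (a point): centre of the bore's mouth on the robot's side of block a (16 mm before the block's middle)
- bore_a_far (a point): centre of the bore's mouth on the far side of block a
- screw_a (a joint): angle (rad) of the adjusting screw on block a, growing clockwise seen from above. It bottoms on a hard stop at 2.4; 0 is as far out as it goes, and there the spade head lies along the block's x axis. Turns stiffly (about 0.06 N m), stays where it is left, does not noticeably rise or sink; starts 0.45 to 1.3 rad short of the stop
- spade_a (a point): top centre of the spade-shaped steel thumb head of block a's screw, on the screw's axis, 20 mm to the left (+y of the block) of the bore. An upright flat plate 28 mm long, 8 mm thick, 18 mm high, from 69 to 87 mm above the bench, 3 mm clear of the block's top (66 mm above the bench). Its frame turns with it: x along the plate's length, y across its thickness
- block_b: grey split bearing block held by its foot in the middle steel seat; absent in some runs (empty seat). Body 32 (x) x 56 (y) x 54 mm high; seat 62 x 96 mm, up to 30 mm high. Origin: middle of its underside, 12 mm above the bench; x axis away from the robot. The bore runs right through along x: 22 mm diameter, 32 mm long, square-edged, axis 38 mm above the origin (50 mm above the bench)
- bore_b_near (a point): centre of the bore's mouth on the robot's side of block b (16 mm before the block's middle)
- bore_b_far (a point): centre of the bore's mouth on the far side of block b
- screw_b (a joint): angle (rad) of the adjusting screw on block b, growing clockwise seen from above. It bottoms on a hard stop at 2.4; 0 is as far out as it goes, and there the spade head lies along the block's x axis. Turns stiffly (about 0.06 N m), stays where it is left, does not noticeably rise or sink; starts 0.45 to 1.3 rad short of the stop
- spade_b (a point): top centre of the spade-shaped steel thumb head of block b's screw, on the screw's axis, 20 mm to the left (+y of the block) of the bore. An upright flat plate 28 mm long, 8 mm thick, 18 mm high, from 69 to 87 mm above the bench, 3 mm clear of the block's top (66 mm above the bench). Its frame turns with it: x along the plate's length, y across its thickness
- block_c: grey split bearing block held by its foot in the right-hand (-y) steel seat; absent in some runs (empty seat). Body 32 (x) x 56 (y) x 54 mm high; seat 62 x 96 mm, up to 30 mm high. Origin: middle of its underside, 12 mm above the bench; x axis away from the robot. The bore runs right through along x: 22 mm diameter, 32 mm long, square-edged, axis 38 mm above the origin (50 mm above the bench)
- bore_c_near (a point): centre of the bore's mouth on the robot's side of block c (16 mm before the block's middle)
- bore_c_far (a point): centre of the bore's mouth on the far side of block c
- screw_c (a joint): angle (rad) of the adjusting screw on block c, growing clockwise seen from above. It bottoms on a hard stop at 2.4; 0 is as far out as it goes, and there the spade head lies along the block's x axis. Turns stiffly (about 0.06 N m), stays where it is left, does not noticeably rise or sink; starts 0.45 to 1.3 rad short of the stop
- spade_c (a point): top centre of the spade-shaped steel thumb head of block c's screw, on the screw's axis, 20 mm to the left (+y of the block) of the bore. An upright flat plate 28 mm long, 8 mm thick, 18 mm high, from 69 to 87 mm above the bench, 3 mm clear of the block's top (66 mm above the bench). Its frame turns with it: x along the plate's length, y across its thickness
Not all that is in view belongs to the job. What is shaped like the block_a but red is not meant. What is shaped like the rest but blue is not meant.

How it is judged:
On the way, in this order (a step that is already met when the one before it is completed fails the run):
1. the left-hand (+y) block's screw is turned in until it bottoms (value of joint screw_a above 2.33 rad), for 0.1 s.
2. the middle block's screw is turned in until it bottoms (value of joint screw_b above 2.33 rad), for 0.1 s.
3. the right-hand (-y) block's screw is turned in until it bottoms (value of joint screw_c above 2.33 rad), for 0.1 s.
4. with its screw backed off an eighth of a turn, the GO end is fully home in the left-hand (+y) block's bore, from either side ((distance between go_shoulder and bore_a_near below 0.005 m or distance between go_shoulder and bore_a_far below 0.005 m) and angle between the x axis of gauge and the x axis of block_a, either way round below 0.1 rad and value of joint screw_a between 1.445 and 1.785 rad), for 0.1 s.
5. the NO-GO end is pressed squarely against the mouth of the left-hand (+y) block's bore, from either side, and stays out ((distance between nogo_face and bore_a_near below 0.005 m or distance between nogo_face and bore_a_far below 0.005 m) and angle between the x axis of gauge and the x axis of block_a, either way round below 0.1 rad and contact force between gauge and block_a above 0.8 N and value of joint screw_a between 1.445 and 1.785 rad), for 0.1 s.
6. with its screw backed off an eighth of a turn, the GO end is fully home in the middle block's bore, from either side ((distance between go_shoulder and bore_b_near below 0.005 m or distance between go_shoulder and bore_b_far below 0.005 m) and angle between the x axis of gauge and the x axis of block_b, either way round below 0.1 rad and value of joint screw_b between 1.445 and 1.785 rad), for 0.1 s.
7. the NO-GO end is pressed squarely against the mouth of the middle block's bore, from either side, and stays out ((distance between nogo_face and bore_b_near below 0.005 m or distance between nogo_face and bore_b_far below 0.005 m) and angle between the x axis of gauge and the x axis of block_b, either way round below 0.1 rad and contact force between gauge and block_b above 0.8 N and value of joint screw_b between 1.445 and 1.785 rad), for 0.1 s.
8. with its screw backed off an eighth of a turn, the GO end is fully home in the right-hand (-y) block's bore, from either side ((distance between go_shoulder and bore_c_near below 0.005 m or distance between go_shoulder and bore_c_far below 0.005 m) and angle between the x axis of gauge and the x axis of block_c, either way round below 0.1 rad and value of joint screw_c between 1.445 and 1.785 rad), for 0.1 s.
9. the NO-GO end is pressed squarely against the mouth of the right-hand (-y) block's bore, from either side, and stays out ((distance between nogo_face and bore_c_near below 0.005 m or distance between nogo_face and bore_c_far below 0.005 m) and angle between the x axis of gauge and the x axis of block_c, either way round below 0.1 rad and contact force between gauge and block_c above 0.8 N and value of joint screw_c between 1.445 and 1.785 rad), for 0.1 s.
At the end, for the whole second after the job is handed in: every present block's screw stands an eighth of a turn short of its stop (0.785 rad, within 0.17 rad); the gauge lies still and released in its rest, the middle of its handle within 10 mm of the seat and its axis within 0.12 rad of the rest's, either way round (value of joint screw_a between 1.445 and 1.785 rad and value of joint screw_b between 1.445 and 1.785 rad and value of joint screw_c between 1.445 and 1.785 rad and distance between gauge and rest_seat below 0.01 m and angle between the x axis of gauge and the x axis of rest, either way round below 0.12 rad and linear speed of gauge below 0.02 m/s); the robot touches nothing.
It fails at once if the parts tray is shifted by more than 30 mm (distance of tray from where it was at the start of the episode above 0.03 m).
It fails at once if the oil bottle is shifted by more than 30 mm (distance of oil from where it was at the start of the episode above 0.03 m).
It fails at once if the grease tin is shifted by more than 30 mm (distance of tin from where it was at the start of the episode above 0.03 m).
Of block_a, block_b, block_c only 2 to 3 are there at a start; the rules pass over those that are not, and their reading is None.
At some moment in a run one of gauge may be knocked a few centimetres aside while the robot is not near it.
Once in a run the grip may slacken for a moment while it holds something.
It also fails if it takes over 210 s, if anything falls off the work surface, if the arm or the gripper's body presses on something with over 40 N, if the wrist force passes 120 N, or if a joint passes its speed limit or range.

### The arm

A 7-joint arm with a two-finger parallel gripper is mounted at the origin on the work surface. World frame = base frame: x ahead of the robot, y to its left, z up, the work surface at z = 0. Lengths are in m, angles in rad, forces in N, time in s.
With the tool pointing down it reaches from about 0.425 to 0.875 m from the base axis. Payload 4.7 kg.
Tool frame: the origin (TCP) lies at the very end of the fingers, on their centre line; the grasp point (between the pads) lies 19 mm behind it; z points along the fingers, y is the line along which they close (so a half turn about z gives the same grasp; the last joint's range is limited). The gripper opens to 87 mm and grips with 3 to 60 N. Pads are 19 mm wide; open, the fingers measure 117 mm over their backs; the gripper's body (75 mm by 190 mm) begins 51 mm behind the grasp point.
Start: joints at [-1.239, 0.321, -0.07, 1.45, 0.023, 1.371, -0.057], TCP at [0.203, 0.617, 0.185] pointing down, gripper open.
Joint ranges: [-2.86, 2.86], [-0.3, 2.09], [-1.38, 1.24], [0.06, 2.45], [-1.56, 4.7], [0.09, 2.05], [-2.69, 2.69]. Speed limits (rad/s): [2.57, 2.57, 3.14, 3.14, 3.14, 3.14, 3.14].

### API

Orientations are given as a unit quaternion [x, y, z, w].
In Python, from cell import ctrl, read_camera, finder gives the robot as it stands. The module is installed in compiled form; this text tells all that it offers.
- The arm moves only by the tool step_arm, never from a script. Its argument "moves" is a list of rows, each an object with "xyz": the shift along the tool's x, y, z in m, a list of three; "roll": the turn about the tool's z in rad. In form: [{"xyz": [tx, ty, tz], "roll": roll}, ...]. A call has 1 to 12 rows; each row is the pose to reach, as a shift and turn from the pose commanded when the call began, along the tool's axes at that moment; what a row does not reach only later rows make up. A row lasts 1/8 s, in which the tool goes at most 62.5 mm and 10.7 degrees, less where a joint would pass 70% of its speed; a pose out of reach is approached as far as the arm can. A call with a gripper value outside its range is refused whole. "fingers" is the opening, from 0 (shut) to 1 (fully open), set as the call begins (left out, the last holds). The fingers move at their own pace and stop on an object; "grip_force" is the grip in N (left out, the last holds). Time passes only in rows, so rows that repeat a pose let the fingers close. It gives the time, the measured TCP pose, the force, the opening and the grip force at its end, in the units of the state.
- ctrl.state(): the state, without advancing time (a new reading comes with each control period).
- read_camera(name): name is "scene" or "side" or "wrist"; returns a dict with "pixels" (400x640x3 uint8, blue, green, red), "z_map" (400x640 float32, m along the optical axis (not along the pixel's ray), 0 where there is no reading), "fx", "fy", "cx", "cy" (pixels), "k1" (the pictures are not rectified: a ray, as slopes to the right and down, at radius r is drawn at 1 + k1 r^2 times it, then the intrinsics apply), "origin" and "attitude" of the camera in the world; the wrist camera has in their place "hand_eye" (4x4, takes a point from camera to tool coordinates, whose origin is the TCP and whose axes are the flange's). Camera axes: x right, y down, z forward; pixel columns grow to the right and rows downward; lengths in m; the calibration is good to about 2 mm. A picture is of the moment at which its call begins: read the wrist's pose just before it.
- ctrl.sign_off(): hands the job in; it is judged then, once.
Trained networks look in the newest picture that a camera, given by its name, has taken for a name from the list of things; names that differ only in an ending like _2 or _b are one class to them, and where a whole thing is asked for, a point or a joint stands for the part that bears it (a point fixed in the world has none). Each returns a list of dicts, best first, with "score" (0 to 1); they miss things now and then, are a little off and sometimes report something else, mostly with a low value. They report only what shows in the picture. A call takes as long as a camera call. They do not tell look-alikes from the thing itself.
- finder.look_for(camera, thing): "rect" ([centre column, centre row, width, height] in pixels, round what is visible of it).
- finder.masks_of(camera, thing): "pixels" (400x640 bool, what is visible of it) and "rect" ([centre column, centre row, width, height] in pixels, round what is visible of it).
The state is a dict: "t": time; "q": joint angles; "qd": joint speeds; "tau": joint torques, N m; "tcp_pos": TCP position; "tcp_rot": TCP orientation; "contact_force": force on the tool from outside, world axes, zero at the start; "torque": the same for the moment, N m; "width": finger opening in m; "gripper_force": force on a finger pad.
Only numpy, scipy, OpenCV 4.12 (cv2) and the standard library are available. Lean on these libraries where they do the work, as an engineer would, in place of code of your own. Each camera call takes 0.05 s, during which the arm holds its last target. There are 200 camera calls.

## Working session

There is one attempt and no reset: what is moved stays moved. The work goes in short steps, Python scripts to look and compute and a tool call to move; the robot and the scene stay as the last step left them, time stands still between calls to the robot, and variables do not carry over. Pictures are saved under pics/ and viewed, at most 14 in all, crops included, and the job is handed in when it is done.

Besides the shell and the picture viewer there is one more tool, called after "Call:" by a JSON object that holds its "name" and its "arguments", one argument or row to a line. step_arm: Moves the arm, as the interface text tells. Its arguments: {"type":"object","properties":{"moves":{"type":"array","items":{"type":"object","properties":{"xyz":{"type":"array","items":{"type":"number"}},"roll":{"type":"number"}}}},"fingers":{"type":"number"},"grip_force":{"type":"number"}},"required":["moves"]}

```bash
mkdir -p pics && cat > h.py <<'E'
import numpy as np, cv2
from scipy.spatial.transform import Rotation as R
from cell import ctrl, read_camera, finder
def cam(name):
    s=ctrl.state(); c=read_camera(name)
    if name=="wrist":
        T=np.eye(4);T[:3,:3]=R.from_quat(s["tcp_rot"]).as_matrix();T[:3,3]=s["tcp_pos"];T=T@np.array(c["hand_eye"])
    else:
        T=np.eye(4);a=np.array(c["attitude"]);T[:3,:3]=R.from_quat(a).as_matrix() if a.size==4 else a;T[:3,3]=c["origin"]
    c["T"]=T;return c
def rays(c,uv):
    uv=np.asarray(uv,float).reshape(-1,2);d=np.c_[(uv[:,0]-c["cx"])/c["fx"],(uv[:,1]-c["cy"])/c["fy"]]
    r=d.copy()
    for _ in range(8): r=d/(1+c["k1"]*(r**2).sum(1,keepdims=True))
    return np.c_[r,np.ones(len(r))]
def cloud(c):
    v,u=np.mgrid[0:400,0:640];r=rays(c,np.c_[u.ravel(),v.ravel()])*c["z_map"].reshape(-1,1)
    P=r@c["T"][:3,:3].T+c["T"][:3,3]; P[c["z_map"].ravel()==0]=np.nan
    return P.reshape(400,640,3)
def onplane(c,uv,z):
    d=rays(c,uv)@c["T"][:3,:3].T;o=c["T"][:3,3];return o+d*((z-o[2])/d[:,2:])
def proj(c,P):
    p=(np.asarray(P,float).reshape(-1,3)-c["T"][:3,3])@c["T"][:3,:3];r=p[:,:2]/p[:,2:]
    r=r*(1+c["k1"]*(r**2).sum(1,keepdims=True));return np.c_[r[:,0]*c["fx"]+c["cx"],r[:,1]*c["fy"]+c["cy"]]
def st():
    s=ctrl.state();e=R.from_quat(s["tcp_rot"]).as_matrix();print("t%.2f"%s["t"],"tcp",np.round(s["tcp_pos"],4),"X",np.round(e[:,0],3),"Y",np.round(e[:,1],3),"Z",np.round(e[:,2],3),"F",np.round(s["contact_force"],1),"w%.4f"%s["width"],"q7 %.2f"%s["q"][6])
E
python3 - <<'E'
from h import *
st()
ims=[]
for n in ["scene","side"]:
    c=cam(n);cv2.imwrite(f"pics/{n}0.png",c["pixels"]);P=cloud(c);print(n,np.round(c["T"][:3,3],3))
    for t in ["gauge","rest","tray","oil","tin","block_a","spade_a"]:
        for m in finder.masks_of(n,t):
            if m["score"]<.3: continue
            q=P[m["pixels"]];q=q[~np.isnan(q[:,0])]
            print(t,round(m["score"],2),np.round(m["rect"]),np.round(np.median(q,0),3),np.round(np.percentile(q,98,0)[2],3), np.median(c["pixels"][m["pixels"]],0))
E
```

```text
t0.00 tcp [0.203  0.6168 0.1834] X [-0.95   0.312 -0.   ] Y [ 0.312  0.95  -0.002] Z [-0.    -0.002 -1.   ] F [-0.1 -0.6 -0.1] w0.0869 q7 -0.06
scene [ 0.923 -0.657  0.683]
gauge 0.7 [200. 314.  52.  56.] [ 0.469 -0.364  0.05 ] 0.055 [149. 149. 153.]
rest 0.65 [201. 320.  62.  54.] [ 0.463 -0.375  0.011] 0.038 [37. 49. 72.]
rest 0.64 [152. 273.  56.  43.] [ 0.288 -0.333  0.011] 0.037 [133.5  75.   43. ]
tray 0.93 [386. 151.  44.  34.] [0.475 0.377 0.02 ] 0.036 [48. 47. 48.]
oil 0.61 [429. 180.  16.  25.] [0.652 0.257 0.04 ] 0.078 [84. 88. 90.]
tin 0.66 [303. 339.  31.  40.] [ 0.643 -0.289  0.031] 0.034 [168. 173. 179.]
block_a 0.92 [359. 160.  28.  36.] [0.449 0.244 0.031] 0.073 [28. 30. 75.]
block_a 0.86 [297. 260.  38.  42.] [ 0.545 -0.168  0.058] 0.087 [62. 65. 67.]
block_a 0.75 [381. 181.  21.  35.] [0.564 0.156 0.059] 0.086 [63. 64. 66.]
spade_a 0.64 [388. 172.   8.  13.] [0.56  0.181 0.082] 0.089 [72. 71. 73.]
spade_a 0.61 [354. 149.   5.  13.] [0.429 0.249 0.068] 0.077 [81.  90.5 98.5]
spade_a 0.52 [301. 246.  12.  15.] [ 0.543 -0.149  0.082] 0.088 [79.  78.  81.5]
side [ 0.09
[... 306 characters left out ...]
 [22. 22. 22.]
oil 0.59 [317. 116.  11.  27.] [0.641 0.261 0.043] 0.08 [49. 53. 53.]
tin 0.93 [451. 271.  27.  31.] [ 0.63  -0.283  0.03 ] 0.036 [124. 126. 125.]
block_a 0.92 [255. 151.  31.  30.] [0.44  0.247 0.034] 0.073 [ 9. 12. 45.]
block_a 0.78 [309. 146.  22.  35.] [0.552 0.161 0.062] 0.087 [34. 34. 35.]
block_a 0.57 [408. 344.  58.  52.] [ 0.451 -0.372  0.011] 0.038 [15. 25. 43.]
block_a 0.52 [412. 338.  66.  36.] [ 0.456 -0.359  0.05 ] 0.056 [100. 101. 102.]
spade_a 0.5 [247. 143.  10.   8.] [0.423 0.25  0.07 ] 0.078 [38. 38. 44.]
spade_a 0.47 [379. 229.  10.  12.] [ 0.538 -0.143  0.085] 0.091 [59.  61.  65.5]
spade_a 0.44 [303. 136.   6.   8.] [0.554 0.184 0.083] 0.089 [57. 57. 58.]
```

View pics/scene0.png

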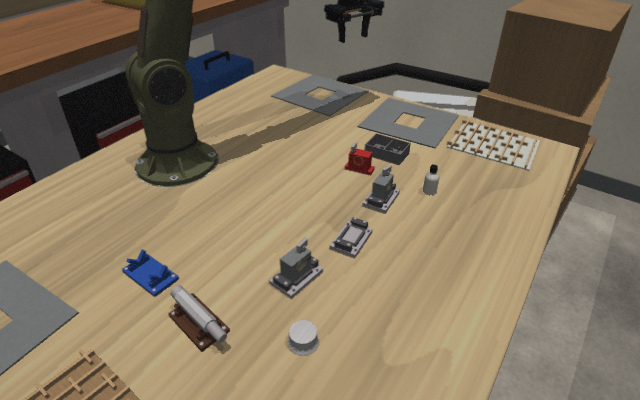

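```bash
python3 - <<'E'
from h import *
c=cam("scene");P=cloud(c)
# block tops & spades: height-filtered clusters
for z0,z1,n in [(.063,.0685,"top66"),(.083,.092,"spade"),(.027,.033,"seat")]:
    m=((P[...,2]>z0)&(P[...,2]<z1)&(P[...,0]>.45)&(P[...,0]<.66)&(abs(P[...,1])<.25)).astype(np.uint8)
    k,l,s,_=cv2.connectedComponentsWithStats(m)
    for i in range(1,k):
        if s[i,4]>=8:
            q=P[l==i];r=cv2.minAreaRect((q[:,:2]*1000).astype(np.float32));print(n,s[i,:5],np.round(q.mean(0),3),[np.round(x,1) for x in r])
c2=cam("side")
a=cv2.resize(c["pixels"][130:330,280:440],(640,800))[:600]
b=cv2.resize(c2["pixels"][120:290,290:430],None,fx=3,fy=3)
cv2.imwrite("pics/c1.png",cv2.resize(c["pixels"][130:290,270:440],None,fx=3.5,fy=3.5));cv2.imwrite("pics/s1.png",b)
E
```

```text
top66 [373 171  20  16 168] [0.561 0.162 0.066] [array([560.7, 165.2]), array([33.4, 60.5]), np.float64(6.1)]
top66 [279 247  32  20 310] [ 0.539 -0.17   0.066] [array([ 537.7, -165.7]), array([57. , 34.7]), np.float64(84.5)]
spade [383 165   9   6  27] [0.559 0.185 0.086] [array([558.8, 185.1]), array([25.5,  8. ]), np.float64(78.3)]
spade [296 238  11  10  51] [ 0.541 -0.147  0.086] [array([ 540.1, -145.8]), array([ 8.7, 27.1]), np.float64(0.1)]
seat [358 162  10   5  19] [0.464 0.244 0.03 ] [array([463.2, 244.3]), array([25.4,  7.4]), np.float64(9.9)]
seat [368 187  24  18  76] [0.567 0.137 0.029] [array([561.9, 152.4]), array([34.7, 73.5]), np.float64(7.4)]
seat [350 217   7   6  19] [0.558 0.031 0.028] [array([559.6,  31.2]), array([14. , 15.8]), np.float64(0.1)]
seat [357 220  11   6  31] [0.579 0.032 0.028] [array([578.6,  31.9]), array([22.6, 13.4]), np.float64(14.0)]
seat [335 238  18  10  64] [ 0.578 -0.047  0.028] [array([578.2, -46.8]), array([37.4, 17.2]), np.float64(1.9)]
seat [272 256  45  30 164] [ 0.541 -0.182  0.029] [array([ 537.8, -165.8]), array([95.6, 38.4]), np.float64(84.2)]
```

Scene: block_a grey (381,187), block_c grey (297,262), empty middle seat (352,235). Look-alikes: the red block (360,160) and the blue rest (150,272) are not meant; the dark wooden rest holding the gauge is at (201,320). The choice is the two grey blocks and the dark rest; I'll confirm with the close wrist crop.

```bash
cat >> h.py <<'E'
def go(xyz,yang=None):
    """tool shift and roll to world xyz with tool Y at angle yang(deg); prints"""
    s=ctrl.state();M=R.from_quat(s["tcp_rot"]).as_matrix()
    d=M.T@(np.array(xyz)-s["tcp_pos"]);ya=np.degrees(np.arctan2(M[1,1],M[0,1]))
    r=0 if yang is None else (ya-yang+180)%360-180
    print("xyz",np.round(d,4),"roll %.4f"%np.radians(r),"(%.1f deg, now Y %.1f)"%(r,ya))
E
python3 -c "
from h import *
go([.54,.175,.2],-11.7)"
```

```text
xyz [-0.4583 -0.315  -0.0154] roll 1.4572 (83.5 deg, now Y 71.8)
```

Call:
{"name": "step_arm", "arguments": {
  "moves": [
    {"xyz":[-0.458,-0.315,-0.015],"roll":1.457},
    {"xyz":[-0.458,-0.315,-0.015],"roll":1.457},
    {"xyz":[-0.458,-0.315,-0.015],"roll":1.457},
    {"xyz":[-0.458,-0.315,-0.015],"roll":1.457},
    {"xyz":[-0.458,-0.315,-0.015],"roll":1.457},
    {"xyz":[-0.458,-0.315,-0.015],"roll":1.457},
    {"xyz":[-0.458,-0.315,-0.015],"roll":1.457},
    {"xyz":[-0.458,-0.315,-0.015],"roll":1.457},
    {"xyz":[-0.458,-0.315,-0.015],"roll":1.457},
    {"xyz":[-0.458,-0.315,-0.015],"roll":1.457},
    {"xyz":[-0.458,-0.315,-0.015],"roll":1.457},
    {"xyz":[-0.458,-0.315,-0.015],"roll":1.457}
  ],
  "fingers": 0.5
}}

```text
t: 2.4
tcp_pos: [0.5389, 0.177, 0.1995]
tcp_rot: [0.774, 0.633, 0.0, -0.0]
contact_force: [-0.1, -0.5, 0.1]
width: 0.0437
gripper_force: 0.0
```

```bash
cat >> h.py <<'E'
def clus(P,z0,z1,n,box,mn=60):
    m=((P[...,2]>z0)&(P[...,2]<z1)&(P[...,0]>box[0])&(P[...,0]<box[1])&(P[...,1]>box[2])&(P[...,1]<box[3])).astype(np.uint8)
    k,l,s,_=cv2.connectedComponentsWithStats(m)
    for i in range(1,k):
        if s[i,4]>=mn:
            q=P[l==i];r=cv2.minAreaRect((q[:,:2]*1000).astype(np.float32))
            w,h=r[1];a=r[2]+(0 if w>h else 90)
            print(n,s[i,:5],"mean",np.round(q.mean(0),4),"ctr",np.round(r[0],1),"size",np.round(r[1],1),"long-axis deg %.1f"%((a+90)%180-90),"z med %.4f"%np.median(q[:,2]))
E
python3 - <<'E'
from h import *
st();c=cam("wrist");cv2.imwrite("pics/w1.png",c["pixels"]);P=cloud(c)
box=(.45,.68,.08,.26)
clus(P,.061,.07,"top",box);clus(P,.081,.093,"spade",box)
E
```

```text
t2.40 tcp [0.5389 0.177  0.1995] X [0.2   0.98  0.001] Y [ 0.98  -0.2   -0.001] Z [-0.     0.001 -1.   ] F [-0.1 -0.5  0.1] w0.0437 q7 -0.51
top [ 319  160   38   52 1052] mean [0.5589 0.1651 0.0666] ctr [558.6 166.5] size [32.5 56.6] long-axis deg -85.6 z med 0.0666
spade [331 161   8  25 178] mean [0.5569 0.1877 0.0872] ctr [557.2 187.1] size [27.   7.8] long-axis deg 78.9 z med 0.0873
```

View pics/w1.png

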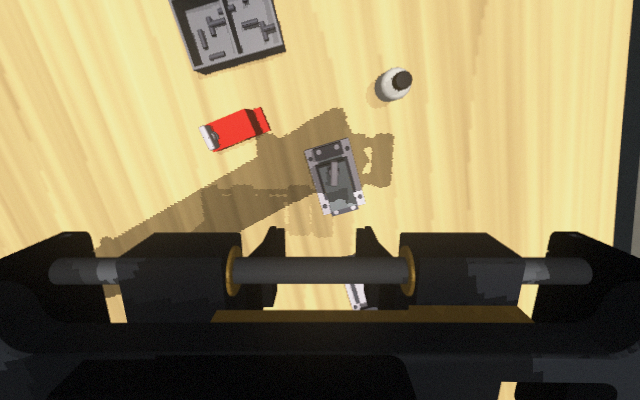

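The wrist picture shows grey block_a at (336,175) with its spade at (335,173) and the red look-alike at (235,130). The choice is confirmed.

```bash
python3 -c "
from h import *
go([.5572,.187,.0715],-11.1)"
```

```text
xyz [0.0134 0.016  0.128 ] roll -0.0071 (-0.4 deg, now Y -11.5)
```

Call:
{"name": "step_arm", "arguments": {
  "moves": [
    {"xyz":[0.0135,0.016,0.06],"roll":-0.007},
    {"xyz":[0.0135,0.016,0.095],"roll":-0.007},
    {"xyz":[0.0135,0.016,0.115],"roll":-0.007},
    {"xyz":[0.0135,0.016,0.128],"roll":-0.007},
    {"xyz":[0.0135,0.016,0.128],"roll":-0.007},
    {"xyz":[0.0135,0.016,0.128],"roll":-0.007}
  ]
}}

```text
t: 3.2
tcp_pos: [0.5589, 0.1857, 0.0728]
tcp_rot: [0.773, 0.634, 0.001, 0.0]
contact_force: [-0.2, 0.0, -0.4]
width: 0.0434
gripper_force: 0.0
```

Call:
{"name": "step_arm", "arguments": {
  "moves": [
    {"xyz":[0,0,0],"roll":0},
    {"xyz":[0,0,0],"roll":0},
    {"xyz":[0,0,0],"roll":0},
    {"xyz":[0,0,0],"roll":0},
    {"xyz":[0,0,0],"roll":0},
    {"xyz":[0,0,0],"roll":0}
  ],
  "fingers": 0,
  "grip_force": 30
}}

```text
t: 3.95
tcp_pos: [0.5582, 0.1851, 0.0715]
tcp_rot: [0.773, 0.634, 0.0, -0.0]
contact_force: [0.3, -0.1, -0.1]
width: 0.0014
gripper_force: 0.0
```

```bash
python3 -c "
from h import *
st();s=ctrl.state();print(s['torque'],s['gripper_force'])"
```

```text
t3.95 tcp [0.5582 0.1851 0.0715] X [0.196 0.981 0.   ] Y [ 0.981 -0.196 -0.   ] Z [-0.  0. -1.] F [ 0.3 -0.1 -0.1] w0.0014 q7 -0.46
[-0.10780115  0.01990556 -0.01482821] 0.0
```

```bash
python3 - <<'E'
from h import *
st();a=cam("scene");b=cam("side")
u=proj(a,[.5572,.187,.087])[0].astype(int);v=proj(b,[.5572,.187,.087])[0].astype(int);print(u,v)
f=lambda c,u:cv2.resize(c["pixels"][u[1]-35:u[1]+35,u[0]-35:u[0]+35],(400,400),interpolation=cv2.INTER_CUBIC)
cv2.imwrite("pics/x1.png",np.hstack([f(a,u),f(b,v)]))
print(np.round(np.array(cam("wrist")["hand_eye"]),4))
E
```

```text
t3.95 tcp [0.5582 0.1851 0.0715] X [0.196 0.981 0.   ] Y [ 0.981 -0.196 -0.   ] Z [-0.  0. -1.] F [ 0.3 -0.1 -0.1] w0.0014 q7 -0.46
[386 166] [304 132]
[[-1.000e-04 -9.631e-01 -2.692e-01  7.200e-02]
 [ 1.000e+00 -0.000e+00 -2.000e-04 -0.000e+00]
 [ 2.000e-04 -2.692e-01  9.631e-01 -2.008e-01]
 [ 0.000e+00  0.000e+00  0.000e+00  1.000e+00]]
```

View pics/x1.png

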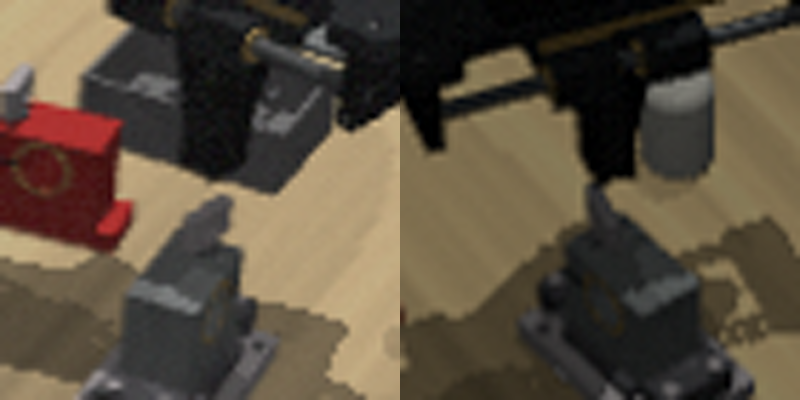

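```bash
python3 - <<'E'
from h import *
for n,(u,v) in [("scene",(386,166)),("side",(304,132))]:
    c=cam(n);P=cloud(c)
    q=P[v-60:v+20,u-50:u+50].reshape(-1,3)
    q=q[(q[:,2]>.06)&(q[:,2]<.16)&(abs(q[:,0]-.557)<.05)&(abs(q[:,1]-.187)<.08)]
    for z in np.arange(.06,.16,.006):
        k=q[(q[:,2]>=z)&(q[:,2]<z+.006)]
        if len(k): print(n,round(z,3),len(k),np.round(k.min(0)[:2],3),np.round(k.max(0)[:2],3))
E
```

```text
scene 0.06 102 [0.541 0.137] [0.577 0.196]
scene 0.066 87 [0.543 0.137] [0.576 0.197]
scene 0.072 18 [0.552 0.172] [0.564 0.196]
scene 0.078 21 [0.552 0.171] [0.565 0.2  ]
scene 0.084 24 [0.553 0.172] [0.564 0.199]
scene 0.108 16 [0.549 0.171] [0.57  0.191]
scene 0.114 24 [0.548 0.169] [0.571 0.191]
scene 0.12 25 [0.551 0.169] [0.571 0.191]
scene 0.126 26 [0.55  0.169] [0.572 0.193]
scene 0.132 24 [0.548 0.17 ] [0.571 0.19 ]
scene 0.138 24 [0.548 0.168] [0.573 0.19 ]
scene 0.144 30 [0.545 0.169] [0.574 0.191]
scene 0.15 34 [0.544 0.168] [0.576 0.191]
scene 0.156 21 [0.545 0.171] [0.576 0.19 ]
side 0.06 120 [0.54  0.138] [0.577 0.198]
side 0.066 98 [0.541 0.139] [0.576 0.202]
side 0.072 11 [0.549 0.173] [0.557 0.202]
side 0.078 15 [0.55  0.174] [0.56  0.198]
side 0.084 25 [0.551 0.177] [0.561 0.202]
side 0.108 13 [0.548 0.176] [0.565 0.197]
side 0.114 14 [0.548 0.174] [0.564 0.195]
side 0.12 19 [0.547 0.169] [0.564 0.195]
side 0.126 18 [0.547 0.17 ] [0.564 0.194]
side 0.132 16 [0.548 0.173] [0.567 0.195]
side 0.138 21 [0.545 0.172] [0.569 0.185]
side 0.144 16 [0.544 0.174] [0.565 0.189]
side 0.15 24 [0.543 0.171] [0.571 0.179]
side 0.156 8 [0.544 0.171] [0.566 0.178]
```

The fingertips sit about 35 mm higher than the reported TCP suggests, so I'll open and measure the tips again.

Call:
{"name": "step_arm", "arguments": {
  "moves": [
    {"xyz":[0,0,0],"roll":0},
    {"xyz":[0,0,0],"roll":0},
    {"xyz":[0,0,0],"roll":0},
    {"xyz":[0,0,0],"roll":0},
    {"xyz":[0,0,0],"roll":0}
  ],
  "fingers": 0.4
}}

```text
t: 4.82
tcp_pos: [0.5582, 0.1851, 0.0716]
tcp_rot: [0.773, 0.634, 0.0, 0.0]
contact_force: [0.7, -0.5, 0.1]
width: 0.0337
gripper_force: 0.0
```

```bash
python3 - <<'E'
from h import *
st()
for n,(u,v) in [("scene",(386,166)),("side",(304,132))]:
    c=cam(n);P=cloud(c)
    q=P[v-60:v+20,u-50:u+50].reshape(-1,3)
    q=q[(q[:,2]>.06)&(q[:,2]<.16)&(abs(q[:,0]-.557)<.06)&(abs(q[:,1]-.187)<.08)]
    for z in np.arange(.066,.14,.006):
        k=q[(q[:,2]>=z)&(q[:,2]<z+.006)]
        if len(k): print(n,round(z,3),len(k),np.round(k.min(0)[:2],3),np.round(k.max(0)[:2],3))
w=cam("wrist");print(proj(w,ctrl.state()["tcp_pos"]), w["cx"],w["cy"],w["fx"])
W=cloud(w);s=ctrl.state();M=R.from_quat(s["tcp_rot"]).as_matrix();L=(W-s["tcp_pos"])@M
m=(abs(L[...,0])<.03)&(abs(L[...,1])<.06)&(L[...,2]<.02)&(L[...,2]>-.1)
q=L[m]; print(len(q)); 
for z in np.arange(-.1,.02,.008):
    k=q[(q[:,2]>=z)&(q[:,2]<z+.008)]
    if len(k):print(round(z,3),len(k),np.round(k.min(0),3),np.round(k.max(0),3))
cv2.imwrite("pics/w2.png",w["pixels"])
E
```

```text
t4.83 tcp [0.5582 0.1851 0.0716] X [0.196 0.981 0.   ] Y [ 0.981 -0.196  0.   ] Z [ 0.  0. -1.] F [ 0.7 -0.5  0.1] w0.0337 q7 -0.46
scene 0.066 81 [0.546 0.137] [0.578 0.198]
scene 0.072 19 [0.553 0.172] [0.564 0.197]
scene 0.078 19 [0.552 0.172] [0.564 0.2  ]
scene 0.084 25 [0.553 0.172] [0.566 0.199]
scene 0.108 24 [0.534 0.167] [0.587 0.193]
scene 0.114 32 [0.534 0.168] [0.586 0.194]
scene 0.12 39 [0.533 0.168] [0.586 0.195]
scene 0.126 33 [0.532 0.165] [0.588 0.196]
scene 0.132 33 [0.53  0.168] [0.588 0.195]
scene 0.138 35 [0.532 0.167] [0.589 0.195]
side 0.066 95 [0.539 0.138] [0.575 0.194]
side 0.072 16 [0.55  0.173] [0.558 0.202]
side 0.078 10 [0.552 0.175] [0.559 0.198]
side 0.084 28 [0.551 0.175] [0.563 0.202]
side 0.108 18 [0.531 0.168] [0.582 0.202]
side 0.114 24 [0.531 0.17 ] [0.583 0.201]
side 0.12 22 [0.532 0.169] [0.579 0.198]
side 0.126 25 [0.531 0.167] [0.582 0.2  ]
side 0.132 21 [0.53  0.169] [0.583 0.202]
side 0.138 23 [0.529 0.169] [0.585 0.192]
[[320.14498319 218.97571343]] 320.02619298827443 198.5079734439556 284.87845679941415
4581
-0.1 208 [-0.009 -0.023 -0.1  ] [ 0.008  0.022 -0.092]
-0.092 624 [-0.013 -0.022 -0.092] [ 0.003  0.022 -0.084]
-0.084 148 [-0.011 -0.03  -0.084] [ 0.01   0.03  -0.076]
-0.076 345 [-0.011 -0.029 -0.076] [ 0.01   0.029 -0.068]
-0.068 328 [ 0.001 -0.028 -0.068] [ 0.01   0.027 -0.06 ]
-0.06 265 [-0.003 -0.026 -0.06 ] [ 0.01   0.026 -0.052]
-0.052 232 [-0.008 -0.026 -0.052] [ 0.01   0.026 -0.044]
-0.044 166 [-0.011 -0.026 -0.044] [ 0.01   0.026 -0.038]
-0.02 444 [-0.012 -0.006 -0.018] [ 0.015  0.002 -0.012]
-0.012 52 [-0.002 -0.007 -0.012] [ 0.015  0.004 -0.004]
-0.004 149 [-0.03  -0.018 -0.004] [0.015 0.022 0.004]
0.004 1517 [-0.03  -0.019  0.004] [0.013 0.023 0.012]
0.012 103 [-0.026 -0.019  0.012] [0.014 0.023 0.02 ]
```

Call:
{"name": "step_arm", "arguments": {
  "moves": [
    {"xyz":[0.0015,-0.001,0.015],"roll":0},
    {"xyz":[0.0015,-0.001,0.03],"roll":0},
    {"xyz":[0.0015,-0.001,0.034],"roll":0},
    {"xyz":[0.0015,-0.001,0.036],"roll":0},
    {"xyz":[0.0015,-0.001,0.036],"roll":0}
  ]
}}

```text
t: 5.6
tcp_pos: [0.5577, 0.1868, 0.0357]
tcp_rot: [0.773, 0.634, 0.0, 0.0]
contact_force: [0.6, 0.5, -0.2]
width: 0.0347
gripper_force: 0.0
```

Call:
{"name": "step_arm", "arguments": {
  "moves": [
    {"xyz":[0,0,0],"roll":0},
    {"xyz":[0,0,0],"roll":0},
    {"xyz":[0,0,0],"roll":0},
    {"xyz":[0,0,0],"roll":0},
    {"xyz":[0,0,0],"roll":0}
  ],
  "fingers": 0,
  "grip_force": 30
}}

```text
t: 6.22
tcp_pos: [0.557, 0.187, 0.0357]
tcp_rot: [0.773, 0.634, -0.0, -0.0]
contact_force: [-2.6, 0.8, 2.1]
width: 0.0079
gripper_force: 30.0
```

```bash
python3 -c "
from h import *
st();s=ctrl.state();print(s['torque'],s['gripper_force'])"
```

```text
t6.22 tcp [0.557  0.187  0.0357] X [0.196 0.981 0.   ] Y [ 0.981 -0.196 -0.001] Z [-0.001  0.    -1.   ] F [-2.6  0.8  2.1] w0.0079 q7 -0.45
[-0.01663088  0.66571349 -0.05716419] 29.988461136817932
```

Call:
{"name": "step_arm", "arguments": {
  "moves": [
    {"xyz":[0,0,0],"roll":0.12},
    {"xyz":[0,0,0],"roll":0.24},
    {"xyz":[0,0,0],"roll":0.36},
    {"xyz":[0,0,0],"roll":0.44},
    {"xyz":[0,0,0],"roll":0.44}
  ]
}}

```text
t: 6.85
tcp_pos: [0.5568, 0.1873, 0.0357]
tcp_rot: [0.893, 0.451, -0.0, -0.0]
contact_force: [-3.4, 1.3, 4.5]
width: 0.0078
gripper_force: 30.0
```

```bash
cat >> h.py <<'E'
def tq():
    s=ctrl.state();M=R.from_quat(s["tcp_rot"]).as_matrix();print("Yang %.2f"%np.degrees(np.arctan2(M[1,1],M[0,1])),"torque",np.round(s["torque"],3),"tau7 %.3f"%s["tau"][6],"w %.4f"%s["width"],"gf %.1f"%s["gripper_force"],"F",np.round(s["contact_force"],1),"tcp",np.round(s["tcp_pos"],4),"t %.2f"%s["t"])
E
python3 -c "
from h import *
tq()"
```

```text
Yang -36.42 torque [ 0.039  1.1   -0.104] tau7 -0.197 w 0.0078 gf 30.0 F [-3.4  1.3  4.5] tcp [0.5568 0.1873 0.0357] t 6.85
```

Call:
{"name": "step_arm", "arguments": {
  "moves": [
    {"xyz":[0,0,0],"roll":0.05},
    {"xyz":[0,0,0],"roll":0.1},
    {"xyz":[0,0,0],"roll":0.14},
    {"xyz":[0,0,0],"roll":0.14}
  ]
}}

```text
t: 7.35
tcp_pos: [0.5569, 0.1875, 0.0357]
tcp_rot: [0.922, 0.388, -0.0, -0.0]
contact_force: [-4.5, 0.6, 4.3]
width: 0.0079
gripper_force: 30.1
```

```bash
python3 -c "
from h import *
tq()"
```

```text
Yang -44.37 torque [0.202 1.207 0.217] tau7 -0.314 w 0.0079 gf 30.1 F [-4.5  0.6  4.3] tcp [0.5569 0.1875 0.0357] t 7.35
```

Call:
{"name": "step_arm", "arguments": {
  "moves": [
    {"xyz":[0,0,0],"roll":0.04},
    {"xyz":[0,0,0],"roll":0.08},
    {"xyz":[0,0,0],"roll":0.08}
  ]
}}

```text
t: 7.72
tcp_pos: [0.557, 0.1875, 0.0357]
tcp_rot: [0.936, 0.351, -0.0, -0.0]
contact_force: [-4.2, 1.7, 5.0]
width: 0.0082
gripper_force: 31.6
```

```bash
python3 -c "
from h import *
tq()"
```

```text
Yang -48.89 torque [0.261 1.269 0.612] tau7 -0.734 w 0.0082 gf 31.6 F [-4.2  1.7  5. ] tcp [0.557  0.1875 0.0357] t 7.72
```

Call:
{"name": "step_arm", "arguments": {
  "moves": [
    {"xyz":[0,0,0],"roll":-0.12},
    {"xyz":[0,0,0],"roll":-0.26},
    {"xyz":[0,0,0],"roll":-0.4},
    {"xyz":[0,0,0],"roll":-0.54},
    {"xyz":[0,0,0],"roll":-0.68},
    {"xyz":[0,0,0],"roll":-0.82},
    {"xyz":[0,0,0],"roll":-0.888},
    {"xyz":[0,0,0],"roll":-0.888},
    {"xyz":[0,0,0],"roll":-0.888}
  ]
}}

```text
t: 8.85
tcp_pos: [0.5577, 0.1871, 0.0357]
tcp_rot: [0.696, 0.718, 0.0, -0.0]
contact_force: [-3.3, 2.2, 4.7]
width: 0.0076
gripper_force: 30.0
```

```bash
python3 -c "
from h import *
tq()"
```

```text
Yang 1.74 torque [0.389 0.766 0.07 ] tau7 -0.057 w 0.0076 gf 30.0 F [-3.3  2.2  4.7] tcp [0.5577 0.1871 0.0357] t 8.85
```

Call:
{"name": "step_arm", "arguments": {
  "moves": [
    {"xyz":[0,0,0],"roll":0},
    {"xyz":[0,0,0],"roll":0},
    {"xyz":[0,0,0],"roll":0},
    {"xyz":[0,0,-0.06],"roll":0},
    {"xyz":[-0.02,0,-0.12],"roll":0},
    {"xyz":[-0.025,0,-0.14],"roll":0},
    {"xyz":[-0.025,0,-0.14],"roll":0}
  ],
  "fingers": 0.4
}}

```text
t: 9.72
tcp_pos: [0.5599, 0.1613, 0.1776]
tcp_rot: [0.697, 0.717, 0.002, 0.001]
contact_force: [0.7, -0.2, -1.0]
width: 0.0349
gripper_force: 0.0
```

```bash
python3 - <<'E'
from h import *
tq();P=cloud(cam("wrist"));box=(.45,.68,.08,.26)
clus(P,.061,.07,"top",box);clus(P,.081,.093,"spade",box)
go([.54,-.155,.17],0.1)
E
```

```text
Yang 1.68 torque [-0.088  0.063 -0.042] tau7 0.015 w 0.0349 gf 0.0 F [ 0.7 -0.2 -1. ] tcp [0.5599 0.1613 0.1776] t 9.72
top [ 304  155   30   51 1221] mean [0.5587 0.1654 0.0666] ctr [558.6 167.1] size [32.1 56.2] long-axis deg -86.1 z med 0.0666
spade [315 152   8  27 211] mean [0.5575 0.1875 0.0872] ctr [557.6 187.4] size [ 7.3 26.9] long-axis deg -88.6 z med 0.0872
xyz [-0.316  -0.0282  0.0054] roll 0.0287 (1.6 deg, now Y 1.7)
```

Call:
{"name": "step_arm", "arguments": {
  "moves": [
    {"xyz":[-0.316,-0.028,0],"roll":0.03},
    {"xyz":[-0.316,-0.028,0],"roll":0.03},
    {"xyz":[-0.316,-0.028,0],"roll":0.03},
    {"xyz":[-0.316,-0.028,0],"roll":0.03},
    {"xyz":[-0.316,-0.028,0],"roll":0.03},
    {"xyz":[-0.316,-0.028,0],"roll":0.03},
    {"xyz":[-0.316,-0.028,0],"roll":0.03}
  ]
}}

```text
t: 10.65
tcp_pos: [0.5393, -0.1541, 0.1737]
tcp_rot: [0.707, 0.707, -0.001, -0.001]
contact_force: [-0.1, 0.5, -0.0]
width: 0.0349
gripper_force: 0.0
```

```bash
python3 - <<'E'
from h import *
tq();P=cloud(cam("wrist"));box=(.45,.68,-.26,-.08)
clus(P,.061,.07,"top",box);clus(P,.081,.093,"spade",box)
go([.54,-.147,.036],0)
E
```

```text
Yang 0.04 torque [-0.031  0.012 -0.029] tau7 0.043 w 0.0349 gf 0.0 F [-0.1  0.5 -0. ] tcp [ 0.5393 -0.1541  0.1737] t 10.65
top [ 302  169   34   52 1212] mean [ 0.5359 -0.1658  0.0666] ctr [ 536.2 -164.5] size [56.2 32.5] long-axis deg 83.4 z med 0.0666
spade [317 168   7  27 187] mean [ 0.5386 -0.1438  0.0873] ctr [ 538.6 -144.1] size [ 6.3 27. ] long-axis deg -90.0 z med 0.0874
xyz [0.0057 0.0006 0.138 ] roll 0.0030 (0.2 deg, now Y 0.2)
```

Call:
{"name": "step_arm", "arguments": {
  "moves": [
    {"xyz":[0.0098,-0.0007,0.06],"roll":0.003},
    {"xyz":[0.0098,-0.0007,0.1],"roll":0.003},
    {"xyz":[0.0098,-0.0007,0.12],"roll":0.003},
    {"xyz":[0.0098,-0.0007,0.132],"roll":0.003},
    {"xyz":[0.0098,-0.0007,0.138],"roll":0.003},
    {"xyz":[0.0098,-0.0007,0.138],"roll":0.003}
  ]
}}

```text
t: 11.45
tcp_pos: [0.5398, -0.1446, 0.0378]
tcp_rot: [0.708, 0.707, 0.0, 0.0]
contact_force: [-0.3, -0.5, 0.4]
width: 0.0351
gripper_force: 0.0
```

Call:
{"name": "step_arm", "arguments": {
  "moves": [
    {"xyz":[0,0,0],"roll":0},
    {"xyz":[0,0,0],"roll":0},
    {"xyz":[0,0,0],"roll":0},
    {"xyz":[0,0,0],"roll":0},
    {"xyz":[0,0,0],"roll":0}
  ],
  "fingers": 0
}}

```text
t: 12.08
tcp_pos: [0.539, -0.1452, 0.0378]
tcp_rot: [0.708, 0.706, -0.0, -0.0]
contact_force: [-2.9, 0.1, 3.0]
width: 0.0074
gripper_force: 30.0
```

Call:
{"name": "step_arm", "arguments": {
  "moves": [
    {"xyz":[0,0,0],"roll":0.14},
    {"xyz":[0,0,0],"roll":0.28},
    {"xyz":[0,0,0],"roll":0.42},
    {"xyz":[0,0,0],"roll":0.56},
    {"xyz":[0,0,0],"roll":0.7},
    {"xyz":[0,0,0],"roll":0.84},
    {"xyz":[0,0,0],"roll":0.94},
    {"xyz":[0,0,0],"roll":1.0},
    {"xyz":[0,0,0],"roll":1.0}
  ]
}}

```text
t: 13.2
tcp_pos: [0.5383, -0.1443, 0.0379]
tcp_rot: [0.96, 0.281, -0.001, -0.001]
contact_force: [-5.4, 3.0, 7.1]
width: 0.0081
gripper_force: 30.2
```

```bash
python3 -c "
from h import *
tq()"
```

```text
Yang -57.35 torque [0.321 1.393 0.324] tau7 -0.511 w 0.0081 gf 30.2 F [-5.4  3.   7.1] tcp [ 0.5383 -0.1443  0.0379] t 13.20
```

Torque is rising, so the screw is at the stop (expected at Y≈-54°). I'll press a little more to be sure, then back off to -9°.

Call:
{"name": "step_arm", "arguments": {
  "moves": [
    {"xyz":[0,0,0],"roll":0.04},
    {"xyz":[0,0,0],"roll":0.04},
    {"xyz":[0,0,0],"roll":0.04}
  ]
}}

```text
t: 13.58
tcp_pos: [0.5383, -0.1443, 0.0379]
tcp_rot: [0.965, 0.262, -0.001, -0.001]
contact_force: [-4.2, 1.3, 7.0]
width: 0.0078
gripper_force: 30.9
```

```bash
python3 -c "
from h import *
tq()"
```

```text
Yang -59.58 torque [0.272 1.314 0.475] tau7 -0.523 w 0.0078 gf 30.9 F [-4.2  1.3  7. ] tcp [ 0.5383 -0.1443  0.0379] t 13.57
```

Call:
{"name": "step_arm", "arguments": {
  "moves": [
    {"xyz":[0,0,0],"roll":-0.12},
    {"xyz":[0,0,0],"roll":-0.26},
    {"xyz":[0,0,0],"roll":-0.4},
    {"xyz":[0,0,0],"roll":-0.54},
    {"xyz":[0,0,0],"roll":-0.68},
    {"xyz":[0,0,0],"roll":-0.82},
    {"xyz":[0,0,0],"roll":-0.883},
    {"xyz":[0,0,0],"roll":-0.883},
    {"xyz":[0,0,0],"roll":-0.883}
  ]
}}

```text
t: 14.7
tcp_pos: [0.5392, -0.1451, 0.0377]
tcp_rot: [0.761, 0.648, -0.0, -0.0]
contact_force: [-3.1, 0.6, 4.9]
width: 0.0076
gripper_force: 30.0
```

Call:
{"name": "step_arm", "arguments": {
  "moves": [
    {"xyz":[0,0,0],"roll":0},
    {"xyz":[0,0,0],"roll":0},
    {"xyz":[0,0,0],"roll":0},
    {"xyz":[0,0,-0.06],"roll":0},
    {"xyz":[-0.02,0,-0.12],"roll":0},
    {"xyz":[-0.025,0,-0.14],"roll":0},
    {"xyz":[-0.025,0,-0.14],"roll":0}
  ],
  "fingers": 0.4
}}

```text
t: 15.58
tcp_pos: [0.5367, -0.1707, 0.1793]
tcp_rot: [0.761, 0.648, 0.002, 0.001]
contact_force: [-0.6, 0.6, -0.8]
width: 0.0346
gripper_force: 0.0
```

```bash
python3 - <<'E'
from h import *
tq();P=cloud(cam("wrist"));box=(.45,.68,-.26,-.08)
clus(P,.061,.07,"top",box);clus(P,.081,.093,"spade",box)
P=cloud(cam("scene"));clus(P,.045,.06,"gauge",(.35,.6,-.47,-.28),20)
go([.465,-.33,.17],-90)
E
```

```text
Yang -9.18 torque [-0.075  0.07   0.028] tau7 0.008 w 0.0346 gf 0.0 F [-0.6  0.6 -0.8] tcp [ 0.5367 -0.1707  0.1793] t 15.57
top [ 304  154   30   51 1208] mean [ 0.5359 -0.1656  0.0666] ctr [ 536.  -164.5] size [56.3 32.1] long-axis deg 82.4 z med 0.0666
spade [315 151   7  28 190] mean [ 0.5391 -0.1441  0.0873] ctr [ 539.  -144.7] size [28.3  6.3] long-axis deg 80.8 z med 0.0874
gauge [171 285  55  54 872] mean [ 0.4656 -0.3614  0.0504] ctr [ 465.4 -360.3] size [ 26.1 150.3] long-axis deg -11.5 z med 0.0504
xyz [-0.17   -0.0437  0.0063] roll 1.4123 (80.9 deg, now Y -9.1)
```

```bash
python3 -c "
from h import *
go([.456,-.358,.17],-101.5)"
```

```text
xyz [-0.199  -0.0481  0.0063] roll 1.6130 (92.4 deg, now Y -9.1)
```

Call:
{"name": "step_arm", "arguments": {
  "moves": [
    {"xyz":[-0.2,-0.048,0.006],"roll":1.613},
    {"xyz":[-0.2,-0.048,0.006],"roll":1.613},
    {"xyz":[-0.2,-0.048,0.006],"roll":1.613},
    {"xyz":[-0.2,-0.048,0.006],"roll":1.613},
    {"xyz":[-0.2,-0.048,0.006],"roll":1.613},
    {"xyz":[-0.2,-0.048,0.006],"roll":1.613},
    {"xyz":[-0.2,-0.048,0.006],"roll":1.613},
    {"xyz":[-0.2,-0.048,0.006],"roll":1.613},
    {"xyz":[-0.2,-0.048,0.006],"roll":1.613},
    {"xyz":[-0.2,-0.048,0.006],"roll":1.613},
    {"xyz":[-0.2,-0.048,0.006],"roll":1.613}
  ],
  "fingers": 0.7
}}

```text
t: 17.05
tcp_pos: [0.4561, -0.359, 0.1705]
tcp_rot: [0.995, -0.099, -0.001, -0.0]
contact_force: [0.6, -0.0, -0.3]
width: 0.0612
gripper_force: 0.0
```

```bash
python3 - <<'E'
from h import *
tq();c=cam("wrist");cv2.imwrite("pics/w3.png",c["pixels"]);P=cloud(c)
b=(.35,.6,-.47,-.27)
clus(P,.042,.058,"gauge",b,100)
clus(P,.048,.058,"gaugetop",b,100)
clus(P,.03,.0385,"tips",b,15)
clus(P,.006,.014,"base",b,40)
E
```

```text
Yang -101.39 torque [-0.074  0.192 -0.037] tau7 -0.000 w 0.0612 gf 0.0 F [ 0.6 -0.  -0.3] tcp [ 0.4561 -0.359   0.1705] t 17.05
gauge [ 307  112   23  128 2574] mean [ 0.4639 -0.3605  0.0508] ctr [ 462.6 -359.9] size [ 25.  147.9] long-axis deg -10.9 z med 0.0510
gaugetop [ 308  112   22  128 2111] mean [ 0.461  -0.3601  0.0517] ctr [ 462.5 -360.2] size [ 24.1 147.8] long-axis deg -10.9 z med 0.0522
tips [301 151   7   8  39] mean [ 0.492  -0.3482  0.0368] ctr [ 492.  -348.7] size [7.1 8.5] long-axis deg -11.6 z med 0.0368
tips [330 151   7   8  43] mean [ 0.4854 -0.382   0.0367] ctr [ 485.3 -382.1] size [7.2 8.5] long-axis deg -11.2 z med 0.0365
tips [303 209   6   8  39] mean [ 0.422  -0.3355  0.0364] ctr [ 421.3 -335.2] size [6.3 9.2] long-axis deg -12.4 z med 0.0365
tips [330 208   7   9  49] mean [ 0.4154 -0.3688  0.0363] ctr [ 414.5 -368.7] size [7.6 9.8] long-axis deg -10.7 z med 0.0363
base [294 137  16  83 906] mean [ 0.4631 -0.337   0.0106] ctr [ 458.1 -336.2] size [ 19.  108.5] long-axis deg -12.8 z med 0.0106
base [328 137  16  83 952] mean [ 0.4539 -0.3819  0.0106] ctr [ 449.2 -380.3] size [ 18.8 108.9] long-axis deg -9.8 z med 0.0105
```

View pics/w3.png

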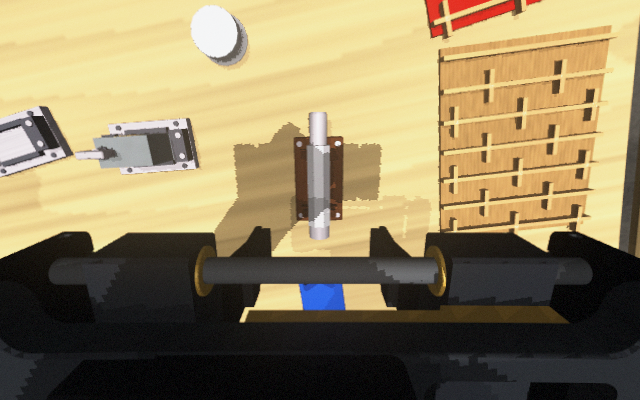

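```bash
python3 -c "
from h import *
go([.453,-.3584,-.0165],-101)"
```

```text
xyz [-3.000e-03 -1.000e-04  1.873e-01] roll -0.0074 (-0.4 deg, now Y -101.4)
```

Call:
{"name": "step_arm", "arguments": {
  "moves": [
    {"xyz":[-0.003,0,0.06],"roll":-0.007},
    {"xyz":[-0.003,0,0.11],"roll":-0.007},
    {"xyz":[-0.003,0,0.145],"roll":-0.007},
    {"xyz":[-0.003,0,0.17],"roll":-0.007},
    {"xyz":[-0.003,0,0.182],"roll":-0.007},
    {"xyz":[-0.003,0,0.187],"roll":-0.007},
    {"xyz":[-0.003,0,0.187],"roll":-0.007}
  ]
}}

```text
t: 17.98
tcp_pos: [0.4538, -0.3594, -0.0149]
tcp_rot: [0.995, -0.097, 0.0, 0.0]
contact_force: [-0.4, 0.2, 0.5]
width: 0.0611
gripper_force: 0.0
```

Call:
{"name": "step_arm", "arguments": {
  "moves": [
    {"xyz":[0,0,0],"roll":0},
    {"xyz":[0,0,0],"roll":0},
    {"xyz":[0,0,0],"roll":0},
    {"xyz":[0,0,0],"roll":0},
    {"xyz":[0,0,0],"roll":0},
    {"xyz":[0,0,0],"roll":0}
  ],
  "fingers": 0,
  "grip_force": 40
}}

```text
t: 18.73
tcp_pos: [0.4541, -0.3564, -0.0154]
tcp_rot: [0.995, -0.096, -0.0, -0.002]
contact_force: [-0.3, 5.2, 4.5]
width: 0.0256
gripper_force: 40.0
```

```bash
python3 -c "
from h import *
tq()"
```

```text
Yang -101.04 torque [1.209 0.24  0.036] tau7 -0.041 w 0.0256 gf 40.0 F [-0.3  5.2  4.5] tcp [ 0.4541 -0.3564 -0.0154] t 18.73
```

Call:
{"name": "step_arm", "arguments": {
  "moves": [
    {"xyz":[0,0,-0.03],"roll":0},
    {"xyz":[0,0,-0.06],"roll":0},
    {"xyz":[0,0,-0.09],"roll":0},
    {"xyz":[0,0,-0.1],"roll":0},
    {"xyz":[0,0,-0.1],"roll":0}
  ]
}}

```text
t: 19.35
tcp_pos: [0.4535, -0.3589, 0.0843]
tcp_rot: [0.995, -0.097, 0.0, -0.0]
contact_force: [-0.3, 0.6, -2.4]
width: 0.0253
gripper_force: 40.0
```

```bash
python3 -c "
from h import *
tq();go([.438,.158,.085],-86)"
```

```text
Yang -101.11 torque [ 0.005  0.142 -0.027] tau7 -0.029 w 0.0253 gf 40.0 F [-0.3  0.6 -2.4] tcp [ 0.4535 -0.3589  0.0843] t 19.35
xyz [-1.148e-01 -5.042e-01 -5.000e-04] roll -0.2637 (-15.1 deg, now Y -101.1)
```

Call:
{"name": "step_arm", "arguments": {
  "moves": [
    {"xyz":[-0.115,-0.504,0],"roll":-0.264},
    {"xyz":[-0.115,-0.504,0],"roll":-0.264},
    {"xyz":[-0.115,-0.504,0],"roll":-0.264},
    {"xyz":[-0.115,-0.504,0],"roll":-0.264},
    {"xyz":[-0.115,-0.504,0],"roll":-0.264},
    {"xyz":[-0.115,-0.504,0],"roll":-0.264},
    {"xyz":[-0.115,-0.504,0],"roll":-0.264},
    {"xyz":[-0.115,-0.504,0],"roll":-0.264},
    {"xyz":[-0.115,-0.504,0],"roll":-0.264},
    {"xyz":[-0.115,-0.504,0],"roll":-0.264},
    {"xyz":[-0.115,-0.504,0],"roll":-0.264},
    {"xyz":[-0.115,-0.504,0],"roll":-0.264}
  ]
}}

```text
t: 20.85
tcp_pos: [0.438, 0.1557, 0.0844]
tcp_rot: [0.999, 0.033, -0.0, 0.0]
contact_force: [-0.0, -0.1, -2.0]
width: 0.0257
gripper_force: 40.0
```

```bash
cat >> h.py <<'E'
def rel(box,yaw0=None):
    """wrist look: GO cylinder axis in tool frame; block centre/yaw from its top face"""
    tq();s=ctrl.state();c=cam("wrist");P=cloud(c);M=R.from_quat(s["tcp_rot"]).as_matrix();L=(P-s["tcp_pos"])@M
    g=np.isfinite(L[...,0])&(L[...,0]>.03)&(L[...,0]<.1)&(abs(L[...,1])<.025)&(L[...,2]<-.04)&(L[...,2]>-.075)
    q=L[g];rows=[]
    for x0 in np.arange(.03,.1,.006):
        k=q[(q[:,0]>=x0)&(q[:,0]<x0+.006)]
        if len(k)>8: rows.append((x0+.003,len(k),k[:,1].min(),k[:,1].max(),np.percentile(k[:,2],5)))
    print("gauge tool-frame x,n,ymin,ymax,ztop",*[np.round(r,4) for r in rows],"xmax %.4f"%q[:,0].max() if len(q) else None,sep="\n")
    clus(P,.061,.07,"top",box)
    return c,P,L
E
python3 -c "
from h import *
c,P,L=rel((.45,.68,.08,.26));cv2.imwrite('pics/w4.png',c['pixels'])"
```

```text
Yang -86.19 torque [-0.094  0.209 -0.013] tau7 0.005 w 0.0257 gf 40.0 F [-0.  -0.1 -2. ] tcp [0.438  0.1557 0.0844] t 20.85
gauge tool-frame x,n,ymin,ymax,ztop
[ 3.30e-02  5.90e+02 -1.13e-02  1.43e-02 -6.97e-02]
[ 3.90e-02  6.15e+02 -1.11e-02  1.47e-02 -6.97e-02]
[ 4.50e-02  7.30e+02 -1.14e-02  1.46e-02 -6.97e-02]
[ 5.10e-02  4.80e+02 -8.10e-03  1.12e-02 -6.64e-02]
[ 5.70e-02  4.96e+02 -8.10e-03  1.16e-02 -6.64e-02]
[ 6.30e-02  5.20e+02 -8.40e-03  1.16e-02 -6.64e-02]
[ 6.90e-02  5.30e+02 -8.40e-03  1.15e-02 -6.64e-02]
[ 7.50e-02  5.68e+02 -8.60e-03  1.13e-02 -6.63e-02]
[ 8.10e-02  4.57e+02 -8.60e-03  1.12e-02 -6.61e-02]
xmax 0.0831
top [ 272   21   83   54 3734] mean [0.5579 0.1637 0.0665] ctr [557.9 166.9] size [33.1 56.6] long-axis deg -86.5 z med 0.0666
```

View pics/w4.png

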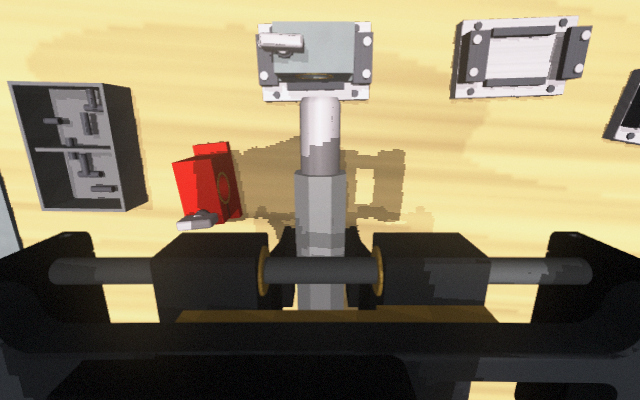

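The picture shows the gauge held straight with its GO end at (320,130), pointing at block_a's bore (318,78). The red block (207,185) is well clear.

```bash
python3 -c "
from h import *
go([.438,.160,-.0058],-86)"
```

```text
xyz [ 0.0002 -0.0039  0.0903] roll -0.0029 (-0.2 deg, now Y -86.2)
```

Call:
{"name": "step_arm", "arguments": {
  "moves": [
    {"xyz":[0,-0.002,0.04],"roll":-0.003},
    {"xyz":[0,-0.002,0.07],"roll":-0.003},
    {"xyz":[0,-0.002,0.085],"roll":-0.003},
    {"xyz":[0,-0.002,0.09],"roll":-0.003},
    {"xyz":[0,-0.002,0.09],"roll":-0.003},
    {"xyz":[0,-0.002,0.09],"roll":-0.003},
    {"xyz":[0,-0.002,0.09],"roll":-0.003}
  ]
}}

```text
t: 21.78
tcp_pos: [0.4384, 0.16, -0.0047]
tcp_rot: [0.999, 0.036, 0.001, -0.001]
contact_force: [0.1, 0.4, -1.3]
width: 0.0254
gripper_force: 40.0
```

```bash
python3 -c "
from h import *
c,P,L=rel((.45,.68,.08,.26))
clus(P,.084,.093,'spade',(.45,.68,.08,.26))
go([.438,.160,-.0058],-86)"
```

```text
Yang -85.82 torque [-0.071  0.172  0.014] tau7 -0.001 w 0.0254 gf 40.0 F [ 0.1  0.4 -1.3] tcp [ 0.4384  0.16   -0.0047] t 21.77
gauge tool-frame x,n,ymin,ymax,ztop
[ 3.30e-02  5.94e+02 -1.13e-02  1.44e-02 -6.98e-02]
[ 3.90e-02  6.19e+02 -1.11e-02  1.47e-02 -6.97e-02]
[ 4.50e-02  7.30e+02 -1.14e-02  1.46e-02 -6.98e-02]
[ 5.10e-02  4.80e+02 -8.20e-03  1.12e-02 -6.64e-02]
[ 5.70e-02  5.00e+02 -8.00e-03  1.16e-02 -6.64e-02]
[ 6.30e-02  5.19e+02 -8.30e-03  1.16e-02 -6.65e-02]
[ 6.90e-02  5.27e+02 -8.30e-03  1.14e-02 -6.62e-02]
[ 7.50e-02  5.75e+02 -8.60e-03  1.13e-02 -6.65e-02]
[ 8.10e-02  4.44e+02 -8.50e-03  1.12e-02 -6.62e-02]
xmax 0.0830
top [ 250    0  142   45 5839] mean [0.5486 0.1655 0.0664] ctr [549.1 166.4] size [14.9 56.6] long-axis deg -86.1 z med 0.0665
top [ 301   98   40  150 3027] mean [0.4751 0.161  0.0634] ctr [485.  161.5] size [70.7 19. ] long-axis deg 3.2 z med 0.0638
top [356 244  16  10  88] mean [0.4505 0.1381 0.066 ] ctr [450.5 137.9] size [6.8 1. ] long-axis deg 89.9 z med 0.0660
xyz [-0.0002 -0.0001  0.001 ] roll 0.0031 (0.2 deg, now Y -85.8)
```

Call:
{"name": "step_arm", "arguments": {
  "moves": [
    {"xyz":[0.006,0,0.0011],"roll":0.003},
    {"xyz":[0.012,0,0.0011],"roll":0.003},
    {"xyz":[0.016,0,0.0011],"roll":0.003},
    {"xyz":[0.019,0,0.0011],"roll":0.003},
    {"xyz":[0.022,0,0.0011],"roll":0.003},
    {"xyz":[0.025,0,0.0011],"roll":0.003},
    {"xyz":[0.028,0,0.0011],"roll":0.003},
    {"xyz":[0.028,0,0.0011],"roll":0.003}
  ]
}}

```text
t: 22.82
tcp_pos: [0.4659, 0.1617, -0.0065]
tcp_rot: [0.999, 0.035, 0.0, 0.0]
contact_force: [-0.9, 0.1, -2.9]
width: 0.0253
gripper_force: 40.0
```

```bash
python3 -c "
from h import *
tq()"
```

```text
Yang -86.01 torque [-0.104  0.17  -0.033] tau7 0.018 w 0.0253 gf 40.0 F [-0.9  0.1 -2.9] tcp [ 0.4659  0.1617 -0.0065] t 22.82
```

Call:
{"name": "step_arm", "arguments": {
  "moves": [
    {"xyz":[0.004,0,0],"roll":0},
    {"xyz":[0.008,0,0],"roll":0},
    {"xyz":[0.012,0,0],"roll":0},
    {"xyz":[0.016,0,0],"roll":0},
    {"xyz":[0.02,0,0],"roll":0},
    {"xyz":[0.023,0,0],"roll":0},
    {"xyz":[0.025,0,0],"roll":0},
    {"xyz":[0.025,0,0],"roll":0}
  ]
}}

```text
t: 23.82
tcp_pos: [0.4909, 0.1634, -0.0065]
tcp_rot: [0.999, 0.035, 0.0, 0.0]
contact_force: [0.4, 1.2, -1.9]
width: 0.0257
gripper_force: 40.0
```

```bash
python3 -c "
from h import *
tq()"
```

```text
Yang -86.01 torque [-0.049  0.132  0.012] tau7 0.011 w 0.0257 gf 40.0 F [ 0.4  1.2 -1.9] tcp [ 0.4909  0.1634 -0.0065] t 23.82
```

Free entry. Now press home gently.

Call:
{"name": "step_arm", "arguments": {
  "moves": [
    {"xyz":[0.0015,0,0],"roll":0},
    {"xyz":[0.003,0,0],"roll":0},
    {"xyz":[0.0045,0,0],"roll":0},
    {"xyz":[0.005,0,0],"roll":0},
    {"xyz":[0.005,0,0],"roll":0},
    {"xyz":[0.005,0,0],"roll":0}
  ]
}}

```text
t: 24.58
tcp_pos: [0.495, 0.1638, -0.0066]
tcp_rot: [0.999, 0.035, -0.0, -0.0]
contact_force: [-2.7, -0.2, -0.4]
width: 0.0255
gripper_force: 40.0
```

```bash
python3 -c "
from h import *
tq()"
```

```text
Yang -86.00 torque [-0.083  0.687  0.001] tau7 0.015 w 0.0255 gf 40.0 F [-2.7 -0.2 -0.4] tcp [ 0.495   0.1638 -0.0066] t 24.57
```

Call:
{"name": "step_arm", "arguments": {
  "moves": [
    {"xyz":[-0.008,0,0],"roll":0},
    {"xyz":[-0.018,0,0],"roll":0},
    {"xyz":[-0.028,0,0],"roll":0},
    {"xyz":[-0.038,0,0],"roll":0},
    {"xyz":[-0.048,0,0],"roll":0},
    {"xyz":[-0.056,0,0],"roll":0},
    {"xyz":[-0.056,0,-0.03],"roll":0},
    {"xyz":[-0.056,0,-0.07],"roll":0},
    {"xyz":[-0.056,0,-0.09],"roll":0},
    {"xyz":[-0.056,0,-0.095],"roll":0}
  ]
}}

```text
t: 25.82
tcp_pos: [0.4405, 0.1604, 0.0898]
tcp_rot: [0.999, 0.035, 0.001, -0.001]
contact_force: [0.0, -0.1, -1.8]
width: 0.026
gripper_force: 40.0
```

```bash
python3 -c "
from h import *
rel((.45,.68,.08,.26));go([.6636,.1756,.085],-86)"
```

```text
Yang -86.00 torque [-0.009  0.236  0.032] tau7 -0.014 w 0.0260 gf 40.0 F [ 0.  -0.1 -1.8] tcp [0.4405 0.1604 0.0898] t 25.82
gauge tool-frame x,n,ymin,ymax,ztop
[ 3.30e-02  5.96e+02 -1.13e-02  1.44e-02 -7.00e-02]
[ 3.90e-02  6.15e+02 -1.11e-02  1.46e-02 -6.97e-02]
[ 4.50e-02  7.33e+02 -1.13e-02  1.46e-02 -6.97e-02]
[ 5.10e-02  4.84e+02 -8.20e-03  1.13e-02 -6.63e-02]
[ 5.70e-02  4.94e+02 -8.00e-03  1.16e-02 -6.63e-02]
[ 6.30e-02  5.21e+02 -8.40e-03  1.16e-02 -6.64e-02]
[ 6.90e-02  5.29e+02 -8.40e-03  1.14e-02 -6.64e-02]
[ 7.50e-02  5.75e+02 -8.60e-03  1.13e-02 -6.63e-02]
[ 8.10e-02  4.50e+02 -8.60e-03  1.12e-02 -6.62e-02]
xmax 0.0831
top [ 280   28   81   52 3434] mean [0.5578 0.1639 0.0665] ctr [558.  166.9] size [33.  56.8] long-axis deg -86.5 z med 0.0666
xyz [0.224  0.0003 0.0047] roll 0.0001 (0.0 deg, now Y -86.0)
```

Call:
{"name": "step_arm", "arguments": {
  "moves": [
    {"xyz":[0.225,0,0],"roll":0},
    {"xyz":[0.225,0,0],"roll":0},
    {"xyz":[0.225,0,0],"roll":0},
    {"xyz":[0.225,0,0],"roll":0},
    {"xyz":[0.225,0,0],"roll":0},
    {"xyz":[0.225,0,0.03],"roll":0},
    {"xyz":[0.225,0,0.06],"roll":0},
    {"xyz":[0.225,0,0.085],"roll":0},
    {"xyz":[0.225,0,0.095],"roll":0},
    {"xyz":[0.225,0,0.095],"roll":0},
    {"xyz":[0.225,0,0.095],"roll":0}
  ]
}}

```text
t: 27.25
tcp_pos: [0.6649, 0.1757, -0.0053]
tcp_rot: [0.999, 0.035, 0.001, -0.0]
contact_force: [-0.2, 0.4, -2.5]
width: 0.0254
gripper_force: 40.0
```

```bash
python3 -c "
from h import *
tq();go([.495+.149*.9976,.1638+.149*.0698,-.0066],-86)"
```

```text
Yang -86.00 torque [-0.033  0.182 -0.001] tau7 -0.000 w 0.0254 gf 40.0 F [-0.2  0.4 -2.5] tcp [ 0.6649  0.1757 -0.0053] t 27.25
xyz [-0.0213  0.0001  0.0013] roll -0.0000 (-0.0 deg, now Y -86.0)
```

Call:
{"name": "step_arm", "arguments": {
  "moves": [
    {"xyz":[-0.008,0,0.0005],"roll":0},
    {"xyz":[-0.016,0,0.0005],"roll":0},
    {"xyz":[-0.021,0,0.0005],"roll":0},
    {"xyz":[-0.024,0,0.0005],"roll":0},
    {"xyz":[-0.0265,0,0.0005],"roll":0},
    {"xyz":[-0.0285,0,0.0005],"roll":0},
    {"xyz":[-0.0285,0,0.0005],"roll":0},
    {"xyz":[-0.0285,0,0.0005],"roll":0}
  ]
}}

```text
t: 28.25
tcp_pos: [0.6385, 0.1738, -0.0059]
tcp_rot: [0.999, 0.035, 0.003, -0.0]
contact_force: [5.6, 0.4, -2.2]
width: 0.0254
gripper_force: 40.0
```

```bash
python3 -c "
from h import *
tq()"
```

```text
Yang -86.02 torque [ 0.114 -1.036 -0.02 ] tau7 0.047 w 0.0254 gf 40.0 F [ 5.6  0.4 -2.2] tcp [ 0.6385  0.1738 -0.0059] t 28.25
```

Call:
{"name": "step_arm", "arguments": {
  "moves": [
    {"xyz":[0,0,0],"roll":0},
    {"xyz":[0.012,0,0],"roll":0},
    {"xyz":[0.028,0,0],"roll":0},
    {"xyz":[0.03,0,-0.03],"roll":0},
    {"xyz":[0.03,0,-0.07],"roll":0},
    {"xyz":[0.03,0,-0.097],"roll":0},
    {"xyz":[0.03,0,-0.097],"roll":0}
  ]
}}

```text
t: 29.12
tcp_pos: [0.6675, 0.1757, 0.0922]
tcp_rot: [0.999, 0.035, 0.002, -0.001]
contact_force: [-0.0, -0.5, -2.9]
width: 0.0256
gripper_force: 40.0
```

```bash
python3 -c "
from h import *
tq();go([.420,-.148,.088],-97)"
```

```text
Yang -86.01 torque [-0.094  0.151 -0.004] tau7 -0.030 w 0.0256 gf 40.0 F [-0.  -0.5 -2.9] tcp [0.6675 0.1757 0.0922] t 29.12
xyz [-0.2694  0.3057  0.0029] roll 0.1919 (11.0 deg, now Y -86.0)
```

Call:
{"name": "step_arm", "arguments": {
  "moves": [
    {"xyz":[-0.269,0.306,0.003],"roll":0.192},
    {"xyz":[-0.269,0.306,0.003],"roll":0.192},
    {"xyz":[-0.269,0.306,0.003],"roll":0.192},
    {"xyz":[-0.269,0.306,0.003],"roll":0.192},
    {"xyz":[-0.269,0.306,0.003],"roll":0.192},
    {"xyz":[-0.269,0.306,0.003],"roll":0.192},
    {"xyz":[-0.269,0.306,0.003],"roll":0.192},
    {"xyz":[-0.269,0.306,0.003],"roll":0.192},
    {"xyz":[-0.269,0.306,0.003],"roll":0.192},
    {"xyz":[-0.269,0.306,0.003],"roll":0.192},
    {"xyz":[-0.269,0.306,0.003],"roll":0.192}
  ]
}}

```text
t: 30.5
tcp_pos: [0.4189, -0.1477, 0.0868]
tcp_rot: [0.998, -0.06, -0.0, 0.0]
contact_force: [0.3, -0.8, -2.5]
width: 0.0258
gripper_force: 40.0
```

```bash
python3 -c "
from h import *
b=(.45,.68,-.26,-.08)
c,P,L=rel(b);clus(P,.082,.093,'spade',b)"
```

```text
Yang -96.91 torque [-0.059  0.224  0.009] tau7 -0.000 w 0.0258 gf 40.0 F [ 0.3 -0.8 -2.5] tcp [ 0.4189 -0.1477  0.0868] t 30.50
gauge tool-frame x,n,ymin,ymax,ztop
[ 3.30e-02  5.94e+02 -1.12e-02  1.44e-02 -6.97e-02]
[ 3.90e-02  6.12e+02 -1.11e-02  1.47e-02 -6.97e-02]
[ 4.50e-02  7.45e+02 -1.14e-02  1.47e-02 -6.97e-02]
[ 5.10e-02  4.77e+02 -8.10e-03  1.13e-02 -6.64e-02]
[ 5.70e-02  4.92e+02 -7.90e-03  1.17e-02 -6.64e-02]
[ 6.30e-02  5.14e+02 -8.40e-03  1.16e-02 -6.64e-02]
[ 6.90e-02  5.28e+02 -8.30e-03  1.16e-02 -6.63e-02]
[ 7.50e-02  5.67e+02 -8.50e-03  1.14e-02 -6.65e-02]
[ 8.10e-02  4.87e+02 -8.40e-03  1.12e-02 -6.62e-02]
xmax 0.0835
top [ 281   26   82   54 3548] mean [ 0.5349 -0.1674  0.0666] ctr [ 535.8 -164.3] size [56.7 33.1] long-axis deg 82.3 z med 0.0666
spade [268  38  44  17 670] mean [ 0.538  -0.1446  0.0869] ctr [ 538.5 -144.4] size [27.5  9.1] long-axis deg 79.4 z med 0.0871
```

Call:
{"name": "step_arm", "arguments": {
  "moves": [
    {"xyz":[0,0,0.04],"roll":0.007},
    {"xyz":[0,0,0.07],"roll":0.007},
    {"xyz":[0,0,0.088],"roll":0.007},
    {"xyz":[0,0,0.094],"roll":0.007},
    {"xyz":[0,0,0.094],"roll":0.007},
    {"xyz":[0,0,0.094],"roll":0.007},
    {"xyz":[0,0,0.094],"roll":0.007}
  ]
}}

```text
t: 31.42
tcp_pos: [0.4194, -0.1483, -0.0064]
tcp_rot: [0.998, -0.064, 0.001, -0.0]
contact_force: [0.5, -0.1, -2.2]
width: 0.0255
gripper_force: 40.0
```

```bash
python3 -c "
from h import *
tq();go([.4192,-.1479,-.0064],-97.3)"
```

```text
Yang -97.39 torque [-0.055  0.144  0.033] tau7 -0.003 w 0.0255 gf 40.0 F [ 0.5 -0.1 -2.2] tcp [ 0.4194 -0.1483 -0.0064] t 31.43
xyz [-0.0003 -0.0004  0.    ] roll -0.0016 (-0.1 deg, now Y -97.4)
```

Call:
{"name": "step_arm", "arguments": {
  "moves": [
    {"xyz":[0.006,-0.0004,0],"roll":-0.001},
    {"xyz":[0.012,-0.0004,0],"roll":-0.001},
    {"xyz":[0.015,-0.0004,0],"roll":-0.001},
    {"xyz":[0.018,-0.0004,0],"roll":-0.001},
    {"xyz":[0.021,-0.0004,0],"roll":-0.001},
    {"xyz":[0.024,-0.0004,0],"roll":-0.001},
    {"xyz":[0.026,-0.0004,0],"roll":-0.001},
    {"xyz":[0.026,-0.0004,0],"roll":-0.001}
  ]
}}

```text
t: 32.42
tcp_pos: [0.4449, -0.1514, -0.0069]
tcp_rot: [0.998, -0.064, 0.0, 0.0]
contact_force: [0.6, -0.0, -0.9]
width: 0.0255
gripper_force: 40.0
```

```bash
python3 -c "
from h import *
tq()"
```

```text
Yang -97.34 torque [-0.017  0.047 -0.033] tau7 -0.004 w 0.0255 gf 40.0 F [ 0.6 -0.  -0.9] tcp [ 0.4449 -0.1514 -0.0069] t 32.42
```

Call:
{"name": "step_arm", "arguments": {
  "moves": [
    {"xyz":[0.004,0,0],"roll":0},
    {"xyz":[0.008,0,0],"roll":0},
    {"xyz":[0.012,0,0],"roll":0},
    {"xyz":[0.016,0,0],"roll":0},
    {"xyz":[0.02,0,0],"roll":0},
    {"xyz":[0.024,0,0],"roll":0},
    {"xyz":[0.026,0,0],"roll":0},
    {"xyz":[0.0265,0,0],"roll":0},
    {"xyz":[0.0265,0,0],"roll":0}
  ]
}}

```text
t: 33.55
tcp_pos: [0.4708, -0.1547, -0.007]
tcp_rot: [0.998, -0.064, 0.0, -0.0]
contact_force: [-1.9, 0.9, 0.6]
width: 0.0256
gripper_force: 40.0
```

```bash
python3 -c "
from h import *
tq()"
```

```text
Yang -97.35 torque [ 0.06   0.427 -0.051] tau7 -0.009 w 0.0256 gf 40.0 F [-1.9  0.9  0.6] tcp [ 0.4708 -0.1547 -0.007 ] t 33.55
```

Call:
{"name": "step_arm", "arguments": {
  "moves": [
    {"xyz":[0.001,0,-0.0005],"roll":0},
    {"xyz":[0.002,0,-0.0005],"roll":0},
    {"xyz":[0.003,0,-0.0005],"roll":0},
    {"xyz":[0.004,0,-0.0005],"roll":0},
    {"xyz":[0.004,0,-0.0005],"roll":0},
    {"xyz":[0.004,0,-0.0005],"roll":0}
  ]
}}

```text
t: 34.3
tcp_pos: [0.4728, -0.1549, -0.007]
tcp_rot: [0.998, -0.064, -0.002, -0.001]
contact_force: [-6.0, 1.4, 3.2]
width: 0.0257
gripper_force: 40.0
```

```bash
python3 -c "
from h import *
tq()"
```

```text
Yang -97.37 torque [ 0.164  1.283 -0.004] tau7 0.024 w 0.0257 gf 40.0 F [-6.   1.4  3.2] tcp [ 0.4728 -0.1549 -0.007 ] t 34.30
```

Call:
{"name": "step_arm", "arguments": {
  "moves": [
    {"xyz":[-0.008,0,0],"roll":0},
    {"xyz":[-0.018,0,0],"roll":0},
    {"xyz":[-0.028,0,0],"roll":0},
    {"xyz":[-0.038,0,0],"roll":0},
    {"xyz":[-0.048,0,0],"roll":0},
    {"xyz":[-0.055,0,0],"roll":0},
    {"xyz":[-0.055,0,-0.03],"roll":0},
    {"xyz":[-0.055,0,-0.07],"roll":0},
    {"xyz":[-0.055,0,-0.09],"roll":0},
    {"xyz":[-0.055,0,-0.096],"roll":0},
    {"xyz":[-0.055,0,-0.096],"roll":0}
  ]
}}

```text
t: 35.67
tcp_pos: [0.4199, -0.148, 0.0891]
tcp_rot: [0.998, -0.064, 0.0, -0.0]
contact_force: [0.5, 0.3, -2.7]
width: 0.0257
gripper_force: 40.0
```

```bash
python3 -c "
from h import *
rel((.45,.68,-.26,-.08));go([.473+.169*.9919,-.155-.169*.1271,.09],-97.3)"
```

```text
Yang -97.34 torque [-0.051  0.159  0.007] tau7 -0.032 w 0.0257 gf 40.0 F [ 0.5  0.3 -2.7] tcp [ 0.4199 -0.148   0.0891] t 35.67
gauge tool-frame x,n,ymin,ymax,ztop
[ 3.30e-02  5.93e+02 -1.12e-02  1.44e-02 -6.97e-02]
[ 3.90e-02  6.12e+02 -1.10e-02  1.47e-02 -6.98e-02]
[ 4.50e-02  7.44e+02 -1.13e-02  1.47e-02 -6.97e-02]
[ 5.10e-02  4.68e+02 -8.10e-03  1.13e-02 -6.64e-02]
[ 5.70e-02  4.98e+02 -8.00e-03  1.17e-02 -6.64e-02]
[ 6.30e-02  5.15e+02 -8.30e-03  1.17e-02 -6.64e-02]
[ 6.90e-02  5.30e+02 -8.30e-03  1.15e-02 -6.64e-02]
[ 7.50e-02  5.69e+02 -8.40e-03  1.14e-02 -6.64e-02]
[ 8.10e-02  4.90e+02 -8.40e-03  1.12e-02 -6.60e-02]
xmax 0.0835
top [ 280   29   81   53 3457] mean [ 0.535  -0.1674  0.0666] ctr [ 535.7 -164.5] size [56.5 33.1] long-axis deg 81.8 z med 0.0666
xyz [ 0.223  -0.     -0.0016] roll -0.0008 (-0.0 deg, now Y -97.3)
```

Call:
{"name": "step_arm", "arguments": {
  "moves": [
    {"xyz":[0.223,0,0],"roll":0},
    {"xyz":[0.223,0,0],"roll":0},
    {"xyz":[0.223,0,0],"roll":0},
    {"xyz":[0.223,0,0],"roll":0},
    {"xyz":[0.223,0,0],"roll":0},
    {"xyz":[0.223,0,0.03],"roll":0},
    {"xyz":[0.223,0,0.06],"roll":0},
    {"xyz":[0.223,0,0.085],"roll":0},
    {"xyz":[0.223,0,0.0945],"roll":0},
    {"xyz":[0.223,0,0.0945],"roll":0},
    {"xyz":[0.223,0,0.0945],"roll":0}
  ]
}}

```text
t: 37.1
tcp_pos: [0.642, -0.1771, -0.0039]
tcp_rot: [0.998, -0.064, 0.001, 0.0]
contact_force: [-0.0, 0.6, -1.3]
width: 0.0257
gripper_force: 40.0
```

```bash
python3 -c "
from h import *
tq();go([.473+.144*.9919,-.155-.144*.1271,-.006],-97.3)"
```

```text
Yang -97.35 torque [-0.022  0.122  0.05 ] tau7 0.000 w 0.0257 gf 40.0 F [-0.   0.6 -1.3] tcp [ 0.642  -0.1771 -0.0039] t 37.10
xyz [-0.0264 -0.0004  0.0021] roll -0.0009 (-0.1 deg, now Y -97.4)
```

Call:
{"name": "step_arm", "arguments": {
  "moves": [
    {"xyz":[-0.008,0,0.0012],"roll":0},
    {"xyz":[-0.016,0,0.0012],"roll":0},
    {"xyz":[-0.021,0,0.0012],"roll":0},
    {"xyz":[-0.024,0,0.0012],"roll":0},
    {"xyz":[-0.0265,0,0.0012],"roll":0},
    {"xyz":[-0.0285,0,0.0012],"roll":0},
    {"xyz":[-0.0285,0,0.0012],"roll":0},
    {"xyz":[-0.0285,0,0.0012],"roll":0}
  ]
}}

```text
t: 38.1
tcp_pos: [0.6156, -0.1733, -0.0053]
tcp_rot: [0.998, -0.064, 0.002, 0.0]
contact_force: [5.0, -0.5, -2.1]
width: 0.0259
gripper_force: 40.0
```

```bash
python3 -c "
from h import *
tq()"
```

```text
Yang -97.32 torque [-0.201 -0.975 -0.   ] tau7 0.034 w 0.0259 gf 40.0 F [ 5.  -0.5 -2.1] tcp [ 0.6156 -0.1733 -0.0053] t 38.10
```

Call:
{"name": "step_arm", "arguments": {
  "moves": [
    {"xyz":[0,0,0],"roll":0},
    {"xyz":[0.012,0,0],"roll":0},
    {"xyz":[0.028,0,0],"roll":0},
    {"xyz":[0.03,0,-0.03],"roll":0},
    {"xyz":[0.03,0,-0.07],"roll":0},
    {"xyz":[0.03,0,-0.097],"roll":0},
    {"xyz":[0.03,0,-0.097],"roll":0}
  ]
}}

```text
t: 38.98
tcp_pos: [0.6443, -0.1777, 0.0927]
tcp_rot: [0.998, -0.064, 0.002, 0.0]
contact_force: [-0.9, 0.3, -2.5]
width: 0.0257
gripper_force: 40.0
```

```bash
python3 -c "
from h import *
tq();go([.4542,-.357,.088],-101)"
```

```text
Yang -97.34 torque [-0.04   0.142  0.032] tau7 -0.045 w 0.0257 gf 40.0 F [-0.9  0.3 -2.5] tcp [ 0.6443 -0.1777  0.0927] t 38.98
xyz [-0.1656  0.2021  0.0042] roll 0.0638 (3.7 deg, now Y -97.3)
```

Call:
{"name": "step_arm", "arguments": {
  "moves": [
    {"xyz":[-0.1656,0.202,0.004],"roll":0.064},
    {"xyz":[-0.1656,0.202,0.004],"roll":0.064},
    {"xyz":[-0.1656,0.202,0.004],"roll":0.064},
    {"xyz":[-0.1656,0.202,0.004],"roll":0.064},
    {"xyz":[-0.1656,0.202,0.004],"roll":0.064},
    {"xyz":[-0.1656,0.202,0.004],"roll":0.064},
    {"xyz":[-0.1656,0.202,0.004],"roll":0.064},
    {"xyz":[-0.1656,0.202,0.004],"roll":0.064}
  ]
}}

```text
t: 39.98
tcp_pos: [0.4542, -0.3545, 0.0863]
tcp_rot: [0.996, -0.094, -0.0, -0.0]
contact_force: [-0.9, -0.4, -2.5]
width: 0.0256
gripper_force: 40.0
```

```bash
python3 -c "
from h import *
c,P,L=rel((.35,.6,-.47,-.27));clus(P,.006,.014,'base',(.35,.6,-.47,-.27),40);clus(P,.03,.0385,'tips',(.35,.6,-.47,-.27),15);go([.4542,-.357,-.0155],-101)"
```

```text
Yang -100.82 torque [ 0.004  0.207 -0.008] tau7 -0.002 w 0.0256 gf 40.0 F [-0.9 -0.4 -2.5] tcp [ 0.4542 -0.3545  0.0863] t 39.98
gauge tool-frame x,n,ymin,ymax,ztop
[ 3.30e-02  5.90e+02 -1.12e-02  1.44e-02 -6.98e-02]
[ 3.90e-02  6.16e+02 -1.10e-02  1.43e-02 -6.98e-02]
[ 4.50e-02  7.48e+02 -1.14e-02  1.47e-02 -6.97e-02]
[ 5.10e-02  4.73e+02 -8.10e-03  1.14e-02 -6.63e-02]
[ 5.70e-02  4.94e+02 -7.90e-03  1.12e-02 -6.63e-02]
[ 6.30e-02  5.17e+02 -8.40e-03  1.16e-02 -6.64e-02]
[ 6.90e-02  5.28e+02 -8.30e-03  1.15e-02 -6.63e-02]
[ 7.50e-02  5.74e+02 -8.50e-03  1.15e-02 -6.63e-02]
[ 8.10e-02  4.93e+02 -8.40e-03  1.13e-02 -6.62e-02]
xmax 0.0835
base [291 139  10  89 424] mean [ 0.483  -0.3361  0.0104] ctr [ 468.4 -333.4] size [ 9.  90.1] long-axis deg -13.2 z med 0.0105
base [340 139  15  89 765] mean [ 0.4659 -0.3874  0.0105] ctr [ 458.8 -384.7] size [13.8 89.7] long-axis deg -9.0 z med 0.0105
tips [299 158   2  11  21] mean [ 0.4927 -0.3451  0.0354] ctr [ 492.5 -345. ] size [1. 9.] long-axis deg -11.6 z med 0.0352
tips [340 158   7  11  57] mean [ 0.4854 -0.383   0.0368] ctr [ 485.3 -382.8] size [5.6 9. ] long-axis deg -10.0 z med 0.0370
xyz [0.0007 0.0021 0.1019] roll 0.0026 (0.1 deg, now Y -100.9)
```

Call:
{"name": "step_arm", "arguments": {
  "moves": [
    {"xyz":[0,0,0.04],"roll":0.002},
    {"xyz":[0,0,0.065],"roll":0.002},
    {"xyz":[0,0,0.08],"roll":0.002},
    {"xyz":[0,0,0.08],"roll":0.002},
    {"xyz":[0,0,0.08],"roll":0.002},
    {"xyz":[0,0,0.08],"roll":0.002}
  ]
}}

```text
t: 40.78
tcp_pos: [0.4536, -0.3566, 0.0078]
tcp_rot: [0.995, -0.097, 0.001, 0.0]
contact_force: [0.2, -0.1, -1.9]
width: 0.0253
gripper_force: 40.0
```

```bash
python3 -c "
from h import *
tq();go([.4542,-.357,-.0155],-101)"
```

```text
Yang -101.12 torque [0.012 0.168 0.051] tau7 -0.002 w 0.0253 gf 40.0 F [ 0.2 -0.1 -1.9] tcp [ 0.4536 -0.3566  0.0078] t 40.77
xyz [0.0006 0.0003 0.0233] roll -0.0020 (-0.1 deg, now Y -101.1)
```

Call:
{"name": "step_arm", "arguments": {
  "moves": [
    {"xyz":[0.0005,0.0003,0.01],"roll":-0.002},
    {"xyz":[0.0005,0.0003,0.017],"roll":-0.002},
    {"xyz":[0.0005,0.0003,0.021],"roll":-0.002},
    {"xyz":[0.0005,0.0003,0.023],"roll":-0.002},
    {"xyz":[0.0005,0.0003,0.0235],"roll":-0.002},
    {"xyz":[0.0005,0.0003,0.0235],"roll":-0.002}
  ]
}}

```text
t: 41.52
tcp_pos: [0.4528, -0.3563, -0.0155]
tcp_rot: [0.995, -0.096, -0.0, -0.001]
contact_force: [-4.9, 3.5, 10.7]
width: 0.0253
gripper_force: 40.0
```

```bash
python3 -c "
from h import *
tq()"
```

```text
Yang -101.03 torque [0.787 1.009 0.011] tau7 -0.024 w 0.0253 gf 40.0 F [-4.9  3.5 10.7] tcp [ 0.4528 -0.3563 -0.0155] t 41.52
```

Seated with about 13 N on the saddles. Release and retreat.

Call:
{"name": "step_arm", "arguments": {
  "moves": [
    {"xyz":[0,0,-0.001],"roll":0},
    {"xyz":[0,0,-0.001],"roll":0},
    {"xyz":[0,0,-0.001],"roll":0},
    {"xyz":[0,0,-0.001],"roll":0},
    {"xyz":[0,0,-0.001],"roll":0},
    {"xyz":[0,0,-0.03],"roll":0},
    {"xyz":[0,0,-0.08],"roll":0},
    {"xyz":[0,0,-0.13],"roll":0},
    {"xyz":[0,0,-0.18],"roll":0},
    {"xyz":[0,0,-0.18],"roll":0}
  ],
  "fingers": 0.7
}}

```text
t: 42.78
tcp_pos: [0.4552, -0.3586, 0.1672]
tcp_rot: [0.995, -0.096, 0.004, 0.001]
contact_force: [0.4, -0.1, -1.1]
width: 0.061
gripper_force: 0.0
```

```bash
python3 - <<'E'
from h import *
tq();c=cam("wrist");P=cloud(c);b=(.35,.6,-.47,-.27)
clus(P,.042,.058,"gauge",b,100);clus(P,.03,.0385,"tips",b,15)
c=cam("scene");cv2.imwrite("pics/s9.png",c["pixels"]);Q=cloud(c)
clus(Q,.083,.092,"spade",(.5,.65,-.25,.25),15)
E
```

```text
Yang -101.02 torque [-0.027  0.183 -0.014] tau7 -0.094 w 0.0610 gf 0.0 F [ 0.4 -0.1 -1.1] tcp [ 0.4552 -0.3586  0.1672] t 42.77
gauge [ 307  113   24  129 2658] mean [ 0.4627 -0.3604  0.0507] ctr [ 461.6 -360.2] size [ 26.  147.8] long-axis deg -10.9 z med 0.0510
tips [301 151   7   9  50] mean [ 0.4919 -0.3486  0.0365] ctr [ 491.6 -348.6] size [7.1 9.2] long-axis deg -12.0 z med 0.0368
tips [331 151   6   9  44] mean [ 0.4856 -0.3823  0.0368] ctr [ 485.3 -382.3] size [5.9 9.1] long-axis deg -10.6 z med 0.0369
tips [330 209   7  10  49] mean [ 0.4151 -0.3687  0.0361] ctr [ 414.8 -368.8] size [7.5 9.4] long-axis deg -10.5 z med 0.0363
tips [302 210   7   9  41] mean [ 0.4218 -0.3346  0.0364] ctr [ 421.2 -334.7] size [7.5 9.1] long-axis deg -8.0 z med 0.0363
spade [384 165   7   7  26] mean [0.5603 0.1835 0.086 ] ctr [560.  185.1] size [28.7  6.8] long-axis deg 89.3 z med 0.0863
spade [296 238  12  10  53] mean [ 0.5412 -0.1467  0.0861] ctr [ 540.8 -145.5] size [26.7  9.7] long-axis deg 78.8 z med 0.0861
```

View pics/s9.png

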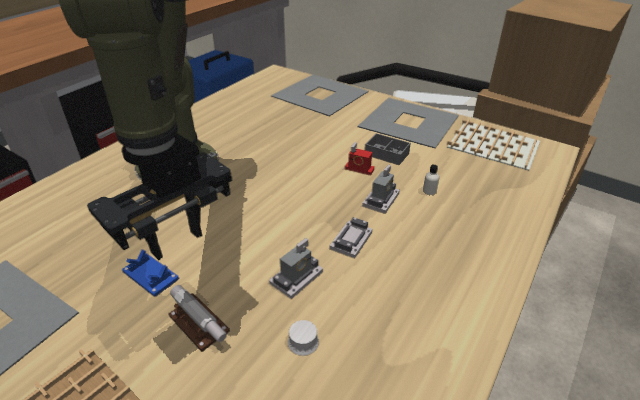

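The gauge lies in the dark rest (200,315) within 1 mm of where it started. The screws stand at about 1.6 rad, the robot is clear, and the tray, oil and tin are unmoved. The middle seat (352,235) is empty. Handing in.

```bash
python3 -c "
from h import *
print(ctrl.sign_off())"
```

```text
the job is handed in; nothing more can be done
None
```

The job is handed in (the hand-in gave no verdict): both blocks present (left and right; the middle seat was empty) had their screws bottomed and backed off 45 degrees, their bores proved GO then NO-GO, and the gauge is back in its rest.

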